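# Isolate the bench console: switch off, pull the link plugs and hang them up

## Task

Isolate the test console: first push the black-knobbed toggle switch on the blue block fully over, away from the robot, while both black link plugs are still plugged in. Then pull both plugs straight out of the sloping panel and hang each by its loop handle on the plywood rack, the wide plug on the long peg and the narrow plug on the short peg. Leave everything else on the bench where it stands.

Things in the scene. Friction and masses are not known exactly. Their poses are not given: they have to be found in the camera images.
- console: Grey console fixed to the bench, 210 mm wide (y). Its panel slopes 30 deg, facing the robot (-x) and up, 120 mm long up the slope; origin on the bench under the middle of the panel face, which is 95 mm high there. Two sockets at y = +50 and -50 mm on the slope's mid line. A 120 mm high housing behind, x = 58 to 140 mm.
- plug_wide: The wide black link plug, in either socket. Origin: centre of its body's underside, on the panel face; z out of the panel (pull axis), x up the slope. Body 22 x 40 (y) x 14 mm high; loop above: 6 mm legs to 40 mm, top bar 40 to 48, 16 deep (x), 40 wide; window, open along x, 28 wide, 26 high. Steel stem 24.5 below, 12 thick, in sprung catches: 10 to 16 N along z frees it. Grip legs across y.
- plug_narrow: The narrow black link plug, in either socket. Origin: centre of its body's underside, on the panel face; z out of the panel (pull axis), x up the slope. Body 22 x 26 (y) x 14 mm high; loop above: 5 mm legs to 40 mm, top bar 40 to 48, 16 deep (x), 26 wide; window, open along x, 16 wide, 26 high. Steel stem 24.5 below, 12 thick, in sprung catches: 10 to 16 N along z frees it. Grip legs across y.
- plug_wide_loop (a point): Middle of the underside of the wide plug's top bar (the top of its window), 40 mm above the plug's origin along its z; this is what rests on the peg.
- plug_narrow_loop (a point): The same point of the narrow plug, 40 mm above its origin along its z.
- rack: Plywood rack fixed to the bench: board 200 mm wide (y), 150 high, front face at x = 45 mm, 12 mm foot from x = -40. Origin on the bench. Two 7 mm steel pegs leave the front at 130 mm height, at y = +50 (long peg, 85 mm) and y = -50 mm (short peg, 55 mm), pointing to -x (the robot) and rising 15 deg.
- long_root (a point): Centre of the long peg where it leaves the board.
- long_tip (a point): Centre of the long peg's free rounded end.
- short_root (a point): Centre of the short peg where it leaves the board.
- short_tip (a point): Centre of the short peg's free rounded end.
- switch_base: Blue switch block fixed to the bench, 70 x 50 x 25 mm high, origin at the centre of its underside; the lever pivots about its y axis at 22 mm height and swings from -x to +x.
- switch (a joint): Angle of the switch lever: 0 leans 0.5 rad to -x (towards the robot, on), 1.0 leans 0.5 rad to +x (away, fully off). It stays where it is left.
- switch_tip (a point): Centre of the black ball knob (26 mm diameter) at the end of the switch lever, 80 mm from the pivot; lever rod 10 mm thick.
- jar: Bystander: clear jar with blue lid, 56 mm diameter, 70 mm high, origin under its centre.
- beaker: Bystander: glass beaker, 70 mm diameter, 90 mm high, origin under its centre.
- wash_bottle: Bystander: white plastic bottle, 64 mm diameter, 170 mm high, origin under its centre.
- spatula: Bystander: spatula lying flat, along its x.
- hammer: Bystander: hammer lying flat, along its x.
- part_board: Bystander: orange component board 70 x 70 mm with a knob, 22 mm high, origin under its centre.
- sample_box: Bystander: small clear box with white lid, 76 x 76 x 43 mm, origin under its centre.
Things that resemble listed ones, but are neither listed nor needed, are in the scene too. What is shaped like the plug_wide but orange is not meant.

How it is judged:
By the outcome, as a careful person would: the job done as asked, in the order asked, and still so for the second after the job is handed in, with the robot touching nothing.
It also fails if it takes over 70 s, if anything falls off the work surface, if the arm or the gripper's body presses on something with over 40 N, if the wrist force passes 120 N, or if a joint passes its speed limit or range.

## Robot

A 7-joint arm with a two-finger parallel gripper is mounted at the origin on the work surface. World frame = base frame: x ahead of the robot, y to its left, z up, the work surface at z = 0. Lengths are in mm, angles in degrees, forces in N, time in s.
With the tool pointing down it reaches from about 425 to 875 mm from the base axis. Payload 9.9 kg.
Tool frame: the origin (TCP) lies on the centre line of the jaws, within the pads' length; the fingertips stand 19 mm ahead of it and the grasp point (between the pads) is the TCP; y points along the fingers, x is the direction in which the jaws open and shut, and the axes are right-handed (so a half turn about y gives the same grasp; the last joint's range is limited). The gripper opens to 85 mm and grips with 20 to 120 N. Pads are 22 mm wide; open, the fingers measure 114 mm over their backs; the gripper's body (76 mm by 85 mm) begins 54 mm behind the grasp point. The pads swing forward as they close: fully open they stand 13 mm farther back than shut.
Start: joints at [70.485, 32.985, 1.427, 82.34, -0.859, 64.687, -3.237], TCP at [171.445, -652.868, 250.289] pointing down, gripper open.
Joint ranges: [-157.87, 157.87], [-19.46, 123.44], [-87.15, 90], [11.01, 140.99], [-62.26, 242.26], [9.8, 113.94], [-161.44, 161.44]. Speed limits (degrees/s): [127.2, 127.2, 172.46, 172.46, 180, 180, 180].

## Interface

Orientations are given as [roll, pitch, yaw] about the fixed x, y, z axes, in that order (R = Rz(yaw) Ry(pitch) Rx(roll)).
In Python, from rig import env gives the robot as it stands.
- The arm moves only by the tool drive_tool, never from a script. Its argument "motion" is a list of rows, each a list of 7 numbers: the shift along the tool's x, y, z in m, then the turn, a rotation vector about the tool's x, y, z in rad, then the finger opening in m, from 0 to 0.0854. In form: [[tx, ty, tz, rx, ry, rz, gripper], ...]. A call has 1 to 12 rows; each row shifts and turns the commanded pose from where the row before left it, along the tool's axes as they then stand; what a row does not reach is not made up. A row lasts 1/12 s, in which the tool goes at most 41.7 mm and 7.16 degrees, less where a joint would pass 70% of its speed; a pose out of reach is approached as far as the arm can. A call with a gripper value outside its range is refused whole. The fingers move at their own pace and stop on an object; the grip force is fixed at half the most. Time passes only in rows, so rows that do not move let the fingers close. It gives the time, the measured TCP pose, the force and the opening at its end, in the units of the state.
- env.sense(): the state, without advancing time (a new reading comes with each control period).
- env.read_camera(name): name is "side" or "top" or "wrist"; returns a dict with "image" (420x560x3 uint8, red, green, blue), "fx", "fy", "cx", "cy" (pixels), "T" (4x4, takes a point from camera to world coordinates); the wrist camera has in their place "T_tool_cam" (4x4, takes a point from camera to tool coordinates, whose origin is the TCP and whose axes are the tool frame's). Camera axes: x right, y down, z forward; pixel columns grow to the right and rows downward; lengths in mm; the calibration is good to about 2 mm. The wrist camera is an equidistant fisheye: a pixel r from the principal point sees the ray r / f radians off the axis. A picture is of the moment at which its call begins: read the wrist's pose just before it. There is no depth.
- env.hand_in(): hands the job in, once; it reports no verdict.
The state is a dict: "time": time; "qpos": joint angles; "qd": joint speeds; "tau": joint torques, N m; "position": TCP position; "ee_rot": TCP orientation; "contact_force": force on the tool from outside, world axes, zero at the start; "torque": the same for the moment, N m; "gripper_width": finger opening in mm.
Only numpy, scipy, OpenCV 4.12 (cv2) and the standard library are available. Lean on these libraries where they do the work, as an engineer would, in place of code of your own. Each camera call takes 0.05 s, during which the arm holds its last target.

## Working session

There is one attempt and no reset: what is moved stays moved. The work goes in short steps, Python scripts to look and compute and a tool call to move; the robot and the scene stay as the last step left them, time stands still between calls to the robot, and variables do not carry over. Pictures are saved under pics/ and viewed, and the job is handed in when it is done.

Besides the shell and the picture viewer there is one more tool, called as name([rows], argument=value, ...), one row to a line, values as JSON. drive_tool: Moves the arm, as the interface text tells. Its arguments: {"type":"object","properties":{"motion":{"type":"array","items":{"type":"array","items":{"type":"number"}}}},"required":["motion"]}

```bash
ls; mkdir -p pics
python3 - <<'E'
from rig import env
import cv2
s=env.sense()
for k,v in s.items(): print(k,v)
for n in ["side","top","wrist"]:
    c=env.read_camera(n)
    cv2.imwrite(f"pics/{n}0.png",c["image"][:,:,::-1])
    print(n,{k:v for k,v in c.items() if k!="image"})
E
```

```text
pics
time 0.0
qpos [70.48349698 33.03145573  1.42231012 82.3893011  -0.86015479 64.68720484
 -3.23558971]
qd [ 0.0751904  -0.04853396 -0.0415647   0.04388413 -0.00511275 -0.02793315
 -0.00273027]
tau [-1.09292662e-05 -7.65779257e+01  2.25049898e+00 -2.85969418e+01
  1.53396337e-02  1.26305711e-02  3.72573413e-05]
position [ 171.36376305 -652.41754736  249.43865889]
ee_rot [-90.00380747   0.09734221 -75.2806968 ]
contact_force [-0.72025061  0.58064756  0.64818752]
torque [-0.02108558 -0.02033496 -0.00092798]
gripper_width 85.2609326709062
side {'fx': 460.3382907529061, 'fy': 460.3382907529061, 'cx': 282.0701353729742, 'cy': 207.0310458516298, 'T': array([[-8.34037171e-01, -3.75502372e-01,  4.04202878e-01,
        -1.72829438e+01],
       [-5.51688639e-01,  5.73818111e-01, -6.05287057e-01,
         8.60441633e+02],
       [-4.65220659e-03, -7.27826040e-01, -6.85746026e-01,
         1.10089007e+03],
       [ 0.00000000e+00,  0.00000000e+00,  0.00000000e+00,
         1.00000000e+00]])}
top {'fx': 403.96768853598076, 'fy': 403.96768853598076, 'cx': 281.22814171340053, 'cy': 211.91568571576417, 'T': array([[ 7.02755378e-03, -9.83841087e-01,  1.78905923e-01,
         3.54430363e+02],
       [-9.99917872e-01, -4.99627631e-03,  1.18019273e-02,
        -9.94409610e+00],
       [-1.07173576e-02, -1.78974169e-01, -9.83795398e-01,
         1.22116560e+03],
       [ 0.00000000e+00,  0.00000000e+00,  0.00000000e+00,
         1.00000000e+00]])}
wrist {'fx': 325.19226210127806, 'fy': 325.19226210127806, 'cx': 272.04047757877396, 'cy': 215.64832471669158, 'T_tool_cam': array([[ 9.99999337e-01,  1.13871957e-03,  1.68888126e-04,
         4.90694252e-01],
       [ 1.92719814e-04, -3.10238508e-01,  9.50658735e-01,
        -1.22967136e+02],
       [ 1.13492930e-03, -9.50658073e-01, -3.10238522e-01,
         8.02989657e+01],
       [ 0.00000000e+00,  0.00000000e+00,  0.00000000e+00,
         1.00000000e+00]])}
```

View pics/side0.png

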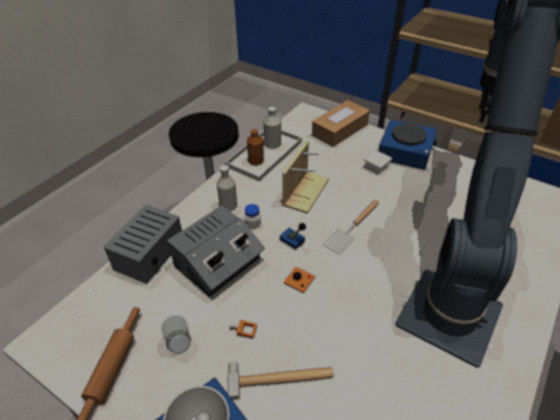

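View pics/top0.png

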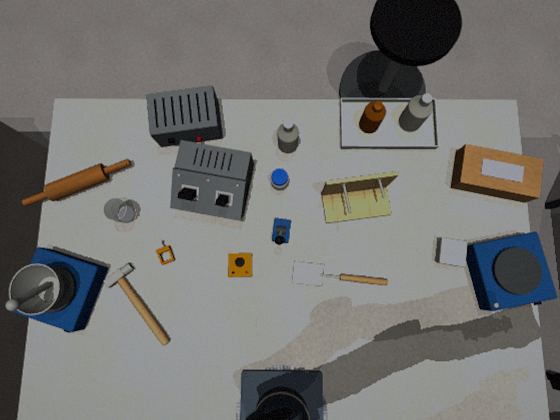

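View pics/wrist0.png

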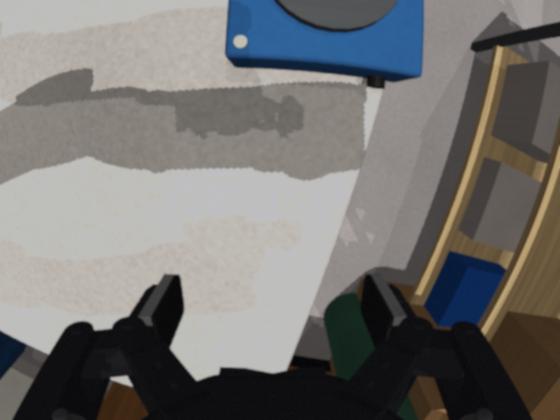

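Top view (rows up = +x, left = +y): console at (212,180) with plugs at (187,193) and (223,199), switch block at (282,231), rack at (358,197), jar (280,178), part board (240,264), spatula (335,275). Zooming in for precise points.

Run:
```python
import cv2
t=cv2.imread("pics/top0.png"); s=cv2.imread("pics/side0.png")
def crop(im,u0,v0,u1,v1,k,n):
    c=cv2.resize(im[v0:v1,u0:u1],None,fx=k,fy=k,interpolation=cv2.INTER_CUBIC)
    c=cv2.convertScaleAbs(c,alpha=1.5,beta=20)
    for u in range((u0//10+1)*10,u1,10):
        cv2.putText(c,str(u),((u-u0)*k-8,8),0,.3,(0,0,255));cv2.line(c,((u-u0)*k,10),((u-u0)*k,14),(0,0,255))
    for v in range((v0//10+1)*10,v1,10):
        cv2.putText(c,str(v),(0,(v-v0)*k+3),0,.3,(0,0,255));cv2.line(c,(20,(v-v0)*k),(24,(v-v0)*k),(0,0,255))
    cv2.imwrite(n,c)
crop(t,160,130,300,250,5,"pics/tA.png")
crop(t,265,160,405,250,5,"pics/tB.png")
crop(s,160,195,310,300,5,"pics/sA.png")
crop(s,265,130,395,250,5,"pics/sB.png")
```

```text
(no output)
```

View pics/tA.png

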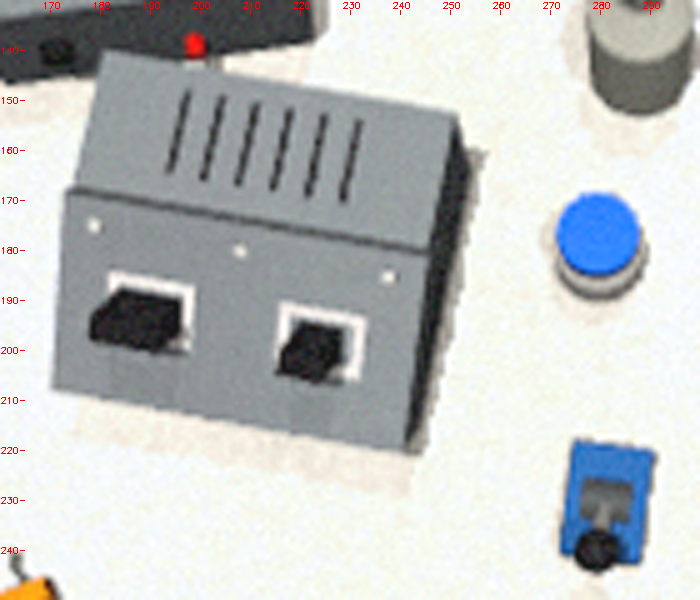

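View pics/tB.png

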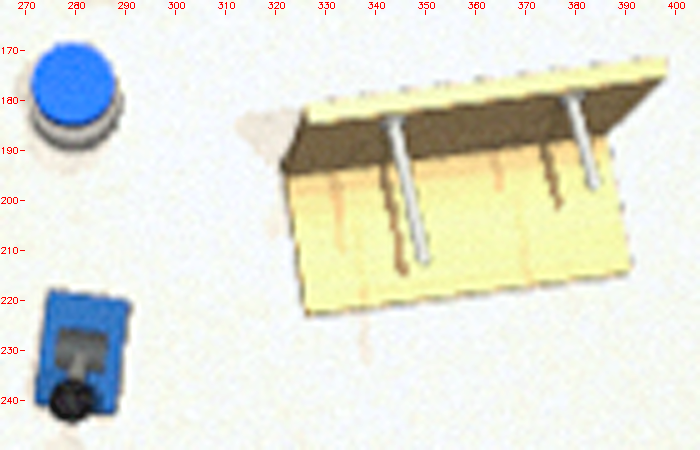

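View pics/sA.png

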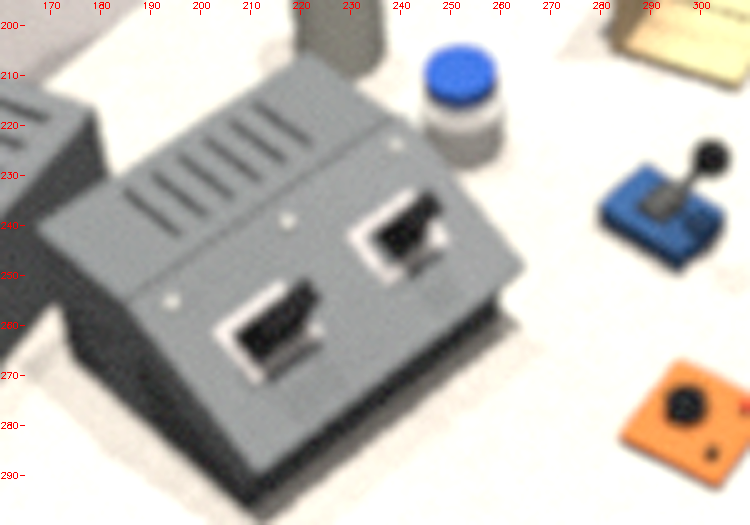

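View pics/sB.png

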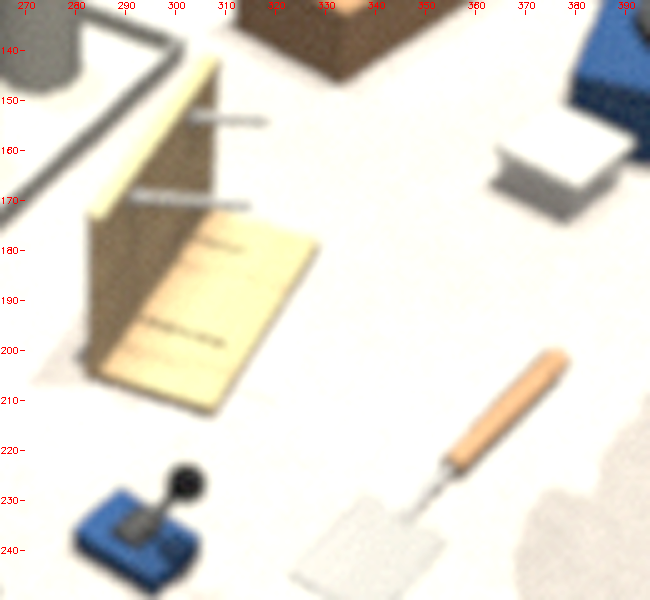

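```bash
cat > h.py <<'E'
import numpy as np
from rig import env
def cams():
    return {n:env.read_camera(n) for n in ("side","top")}
def ray(c,u,v):
    d=np.array([(u-c["cx"])/c["fx"],(v-c["cy"])/c["fy"],1.]);T=c["T"]
    return T[:3,3],T[:3,:3]@d/np.linalg.norm(d)
def onz(c,uv,z):
    o,d=ray(c,*uv);return o+d*(z-o[2])/d[2]
def tri(C,us,ut):
    o1,d1=ray(C["side"],*us);o2,d2=ray(C["top"],*ut)
    s=np.linalg.lstsq(np.c_[d1,-d2],o2-o1,rcond=None)[0]
    p,q=o1+s[0]*d1,o2+s[1]*d2
    return (p+q)/2,np.linalg.norm(p-q)
def proj(c,p):
    T=c["T"];q=T[:3,:3].T@(np.array(p)-T[:3,3]);return np.array([c["fx"]*q[0]/q[2]+c["cx"],c["fy"]*q[1]/q[2]+c["cy"]])
E
python3 - <<'E'
from h import *
np.set_printoptions(precision=1,suppress=True)
C=cams();t=C["top"];s=C["side"]
P=lambda n,*a:print(n,*a)
for n,a,b,z in [("con botL",(212,289),(170,207.5),65),("con botR",(265,248),(241,219.7),65),("con topL",(185.5,255),(174,168),125),("con topR",(239,219),(246,180),125),
 ("knob",(302,226.5),(279,240),92.2),("longtip",(315,171),(350,212),152),("shorttip",(318.5,154),(384,197),144.2),("rack top nearL",(283,173),(327,184),150),("longroot",(291,168),(343,183),130),("shortroot",(303,152.5),(379.5,179),130),("rackfootL",(307.5,212.5),(326,222.5),12),("rackfootR",(328,178.5),(391,214),12),
 ("ring L ctr",(0,0),(189,193.5),95)]:
    if a[0]: p,e=tri(C,a,b);P(n,p,"gap %.1f"%e,"top@z",onz(t,b,z),"side@z",onz(s,a,z))
    else: P(n,onz(t,b,z))
for b in [(274.5,218),(290.5,220.5),(272,241.5),(288,242.5)]: P("swblk",onz(t,b,25))
for a in [(280,235),(290,228),(304.5,238.5)]: P("swblk side",onz(s,a,25))
E
```

```text
con botL [574.5 328.2  65.6] gap 3.4 top@z [576.2 329.2  65. ] side@z [573.1 327.5  65. ]
con botR [540.9 120.6  60.4] gap 2.2 top@z [541.1 120.5  65. ] side@z [537.3 123.6  65. ]
con topL [678.6 307.3 121.8] gap 1.2 top@z [678.2 306.7 125. ] side@z [675.6 309.  125. ]
con topR [647.1 103.7 111.5] gap 1.2 top@z [644.1 102.5 125. ] side@z [637.4 113.9 125. ]
knob [479.1   9.1  91.9] gap 1.2 top@z [479.6   9.3  92.2] side@z [478.4   9.1  92.2]
longtip [ 549.2 -182.6  149.2] gap 1.8 top@z [ 549.6 -181.8  152. ] side@z [ 546.7 -179.8  152. ]
shorttip [ 591.8 -277.6  142. ] gap 3.5 top@z [ 592.9 -276.4  144.2] side@z [ 588.7 -275.4  144.2]
rack top nearL [ 630.6 -120.8  145.7] gap 4.9 top@z [ 627.2 -121.3  150. ] side@z [ 630.2 -115.8  150. ]
longroot [ 633.1 -167.4  135.5] gap 1.8 top@z [ 635.4 -167.8  130. ] side@z [ 635.9 -173.5  130. ]
shortroot [ 647.1 -269.1  130.8] gap 0.1 top@z [ 647.2 -269.4  130. ] side@z [ 647.7 -270.1  130. ]
rackfootL [ 542.5 -132.4    3.9] gap 2.6 top@z [ 542.5 -131.1   12. ] side@z [ 537.1 -125.5   12. ]
rackfootR [ 571.3 -330.1    4.2] gap 0.7 top@z [ 569.6 -328.2   12. ] side@z [ 567.4 -321.5   12. ]
ring L ctr [611.5 268.1  95. ]
swblk [553.3  24.5  25. ]
swblk [545.9 -23.6  25. ]
swblk [482.5  31.2  25. ]
swblk [479.8 -16.3  25. ]
swblk side [550.4  23.3  25. ]
swblk side [540.5 -20.4  25. ]
swblk side [476.8  -6.6  25. ]
```

drive_tool([
  [-0.027, 0, 0.029, 0, 0, 0, 0],
  [-0.027, 0, 0.029, 0, 0, 0, 0],
  [-0.027, 0, 0.029, 0, 0, 0, 0],
  [-0.027, 0, 0.029, 0, 0, 0, 0],
  [-0.027, 0, 0.029, 0, 0, 0, 0],
  [-0.027, 0, 0.029, 0, 0, 0, 0],
  [-0.027, 0, 0.029, 0, 0, 0, 0],
  [-0.027, 0, 0.029, 0, 0, 0, 0],
  [-0.027, 0, 0.029, 0, 0, 0, 0],
  [-0.027, 0, 0.029, 0, 0, 0, 0],
  [-0.027, 0, 0.029, 0, 0, 0, 0],
  [-0.027, 0, 0.029, 0, 0, 0, 0],
])

```text
time: 1.25
position: [426.4, -249.4, 250.5]
ee_rot: [-90.0, -0.0, -75.3]
contact_force: [0.4, 0.0, 0.2]
gripper_width: 0.1
```

drive_tool([
  [0, 0, 0, 0, -0.1155, 0, 0],
  [0, 0, 0, 0, -0.1155, 0, 0],
  [0, 0, 0, 0, -0.1155, 0, 0],
  [0, 0, 0, 0, -0.1155, 0, 0],
  [0, 0, 0, 0, -0.1155, 0, 0],
  [0, 0, 0, 0, -0.1155, 0, 0],
  [0, 0, 0, 0, -0.1155, 0, 0],
  [0, 0, 0, 0, -0.1155, 0, 0],
  [0, 0, 0, 0, -0.1155, 0, 0],
  [0, 0, 0, 0, -0.1155, 0, 0],
  [0, 0, 0, 0, -0.1155, 0, 0],
  [0, 0, 0, 0, -0.1155, 0, 0],
])

```text
time: 2.25
position: [425.7, -251.1, 250.3]
ee_rot: [-90.0, 0.0, 4.4]
contact_force: [0.1, -0.3, 0.3]
gripper_width: 0.1
```

drive_tool([
  [0, 0, 0, 0, -0.1155, 0, 0],
  [0, 0, 0, 0, -0.1155, 0, 0],
  [0, 0, 0, 0, -0.1155, 0, 0],
  [0, 0, 0, 0, -0.1155, 0, 0],
  [0, 0, 0, 0, -0.1155, 0, 0],
  [0, 0, 0, 0, -0.1155, 0, 0],
  [0, 0, 0, 0, -0.1155, 0, 0],
  [0, 0, 0, 0, -0.1155, 0, 0],
  [0, 0, 0, 0, -0.1155, 0, 0],
  [0, 0, 0, 0, -0.1155, 0, 0],
  [0, 0, 0, 0, -0.1155, 0, 0],
  [0, 0, 0, 0, -0.1155, 0, 0],
])

```text
time: 3.25
position: [425.6, -251.2, 250.3]
ee_rot: [-90.0, 0.0, 83.9]
contact_force: [0.3, 0.3, -0.0]
gripper_width: 0.1
```

```bash
cat >> h.py <<'E'
from scipy.spatial.transform import Rotation as Rn
def pose():
    s=env.sense();return np.array(s["position"]),Rn.from_euler("xyz",s["ee_rot"],degrees=True).as_matrix(),s
def to(p):
    q,R,s=pose();return R.T@(np.array(p)-q)
E
python3 - <<'E'
from h import *
np.set_printoptions(precision=2,suppress=True)
q,R,s=pose();print(q,s["ee_rot"],s["qpos"]);print(to([436,14.5,200]))
E
```

```text
[ 425.64 -251.17  250.33] [-90.     0.01  83.85] [ 55.37  21.26 -41.47 108.04  16.68  56.85  90.44]
[265.26  50.3   18.15]
```

drive_tool([
  [0.0265, 0.005, 0.0018, 0, 0, 0, 0],
  [0.0265, 0.005, 0.0018, 0, 0, 0, 0],
  [0.0265, 0.005, 0.0018, 0, 0, 0, 0],
  [0.0265, 0.005, 0.0018, 0, 0, 0, 0],
  [0.0265, 0.005, 0.0018, 0, 0, 0, 0],
  [0.0265, 0.005, 0.0018, 0, 0, 0, 0],
  [0.0265, 0.005, 0.0018, 0, 0, 0, 0],
  [0.0265, 0.005, 0.0018, 0, 0, 0, 0],
  [0.0265, 0.005, 0.0018, 0, 0, 0, 0],
  [0.0265, 0.005, 0.0018, 0, 0, 0, 0],
  [0, 0.025, 0, 0, 0, 0, 0],
  [0, 0, 0, 0, 0, 0, 0],
])

```text
time: 4.25
position: [436.4, 15.2, 173.1]
ee_rot: [-89.8, 0.0, 83.7]
contact_force: [-2.2, -0.8, -0.4]
gripper_width: 0.1
```

Run:
```python
from h import *
import cv2
np.set_printoptions(precision=2,suppress=True)
q,R,s=pose();print(q,s["ee_rot"],s["qpos"]);print(to([436,14,98]))
c=env.read_camera("wrist");cv2.imwrite("pics/w1.png",c["image"][:,:,::-1])
```

```text
[436.38  15.22 173.13] [-89.82   0.01  83.71] [ 23.09  22.87 -42.18 121.48  22.17  43.54  50.44]
[-1.24 75.13  0.01]
```

View pics/w1.png

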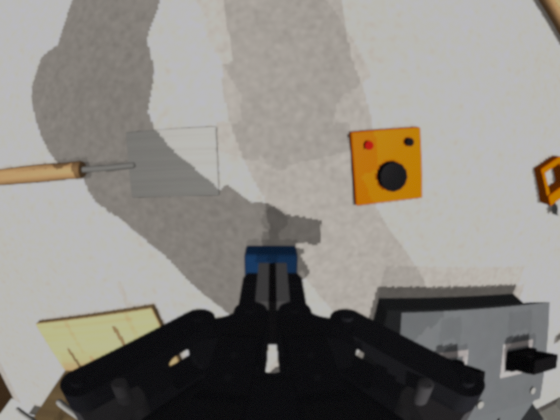

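The wrist view shows the closed fingers in line with the blue block (271,258), with the knob hidden behind them. Next I descend behind the knob and push.

drive_tool([
  [-0.001, 0.025, 0, 0, 0, 0, 0],
  [0, 0.025, 0, 0, 0, 0, 0],
  [0, 0.025, 0, 0, 0, 0, 0],
  [0, 0, 0, 0, 0, 0, 0],
  [0, 0, -0.008, 0, 0, 0, 0],
  [0, 0, -0.008, 0, 0, 0, 0],
  [0, 0, -0.008, 0, 0, 0, 0],
  [0, 0, -0.008, 0, 0, 0, 0],
  [0, 0, -0.008, 0, 0, 0, 0],
])

```text
time: 5.05
position: [478.8, 8.4, 101.3]
ee_rot: [-90.1, -0.0, 83.5]
contact_force: [-0.8, 0.3, 0.6]
gripper_width: 0.1
```

drive_tool([
  [0, 0, -0.008, 0, 0, 0, 0],
  [0, 0, -0.008, 0, 0, 0, 0],
  [0, 0, -0.008, 0, 0, 0, 0],
  [0, 0, -0.008, 0, 0, 0, 0],
  [0, 0, -0.005, 0, 0, 0, 0],
  [0, 0, -0.005, 0, 0, 0, 0],
  [0, 0, 0, 0, 0, 0, 0],
])

```text
time: 5.63
position: [520.0, 4.0, 100.2]
ee_rot: [-90.0, -0.0, 83.5]
contact_force: [-0.6, 0.1, 0.2]
gripper_width: -0.1
```

drive_tool([
  [0, 0, -0.004, 0, 0, 0, 0],
  [0, 0, -0.004, 0, 0, 0, 0],
  [0, 0, 0, 0, 0, 0, 0],
])

```text
time: 5.88
position: [527.6, 3.1, 100.3]
ee_rot: [-90.0, -0.0, 83.5]
contact_force: [-0.9, -0.6, 0.7]
gripper_width: -0.1
```

```bash
cat >> h.py <<'E'
import cv2
def crop(im,u0,v0,u1,v1,k,n):
    im=np.ascontiguousarray(im[:,:,::-1])
    c=cv2.resize(im[v0:v1,u0:u1],None,fx=k,fy=k,interpolation=cv2.INTER_CUBIC)
    c=cv2.convertScaleAbs(c,alpha=1.5,beta=20)
    for u in range((u0//10+1)*10,u1,10):
        cv2.putText(c,str(u),((u-u0)*k-8,8),0,.3,(0,0,255));cv2.line(c,((u-u0)*k,10),((u-u0)*k,14),(0,0,255))
    for v in range((v0//10+1)*10,v1,10):
        cv2.putText(c,str(v),(0,(v-v0)*k+3),0,.3,(0,0,255));cv2.line(c,(20,(v-v0)*k),(24,(v-v0)*k),(0,0,255))
    cv2.imwrite(n,c)
E
python3 - <<'E'
from h import *
c=env.read_camera("side");crop(c["image"],250,180,370,280,6,"pics/s2.png")
E
```

```text
(no output)
```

View pics/s2.png

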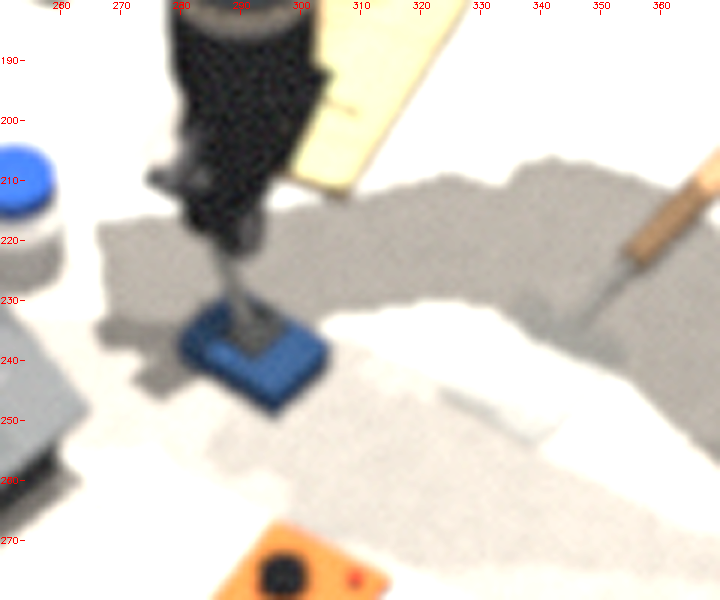

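The lever now leans away. I'll push a little further until the stop shows up as force.

drive_tool([
  [0, 0, -0.003, 0, 0, 0, 0],
  [0, 0, -0.002, 0, 0, 0, 0],
  [0, 0, 0, 0, 0, 0, 0],
])

```text
time: 6.18
position: [531.5, 2.6, 100.2]
ee_rot: [-89.9, 0.0, 83.5]
contact_force: [-2.5, 0.5, 0.8]
gripper_width: 0.1
```

drive_tool([
  [0, 0, -0.003, 0, 0, 0, 0],
  [0, 0, 0, 0, 0, 0, 0],
])

```text
time: 6.35
position: [531.9, 2.5, 99.8]
ee_rot: [-89.7, 0.1, 83.6]
contact_force: [-11.5, 1.8, 6.5]
gripper_width: -0.3
```

The stop has been met at about 12 N. Backing off and rising.

drive_tool([
  [0, 0, 0.012, 0, 0, 0, 0],
  [0, 0, 0.012, 0, 0, 0, 0],
  [0, -0.03, 0.012, 0, 0, 0, 0.085],
  [0, -0.04, 0, 0, 0, 0, 0.085],
  [0, -0.04, 0, 0, 0, 0, 0.085],
  [0, -0.04, 0, 0, 0, 0, 0.085],
  [0.03, -0.02, 0, 0, 0, 0, 0.085],
  [0.04, 0, 0, 0, 0, 0, 0.085],
  [0.04, 0, 0, 0, 0, 0, 0.085],
  [0, 0, 0, 0, 0, 0, 0.085],
])

```text
time: 7.18
position: [511.7, 124.6, 272.1]
ee_rot: [-90.2, -0.4, 84.1]
contact_force: [0.3, -0.1, -0.3]
gripper_width: 85.2
```

Run:
```python
from h import *
np.set_printoptions(precision=2,suppress=True)
q,R,s=pose();print(q,s["ee_rot"],s["qpos"])
w=env.read_camera("wrist");cv2.imwrite("pics/w2.png",w["image"][:,:,::-1])
C=cams();crop(C["side"]["image"],250,180,370,280,6,"pics/s3.png")
crop(C["top"]["image"],160,150,300,250,5,"pics/t3.png")
```

```text
[511.7  124.59 272.09] [-90.19  -0.36  84.06] [ 13.05  23.51 -45.29 102.01  18.54  61.87  45.42]
```

View pics/w2.png

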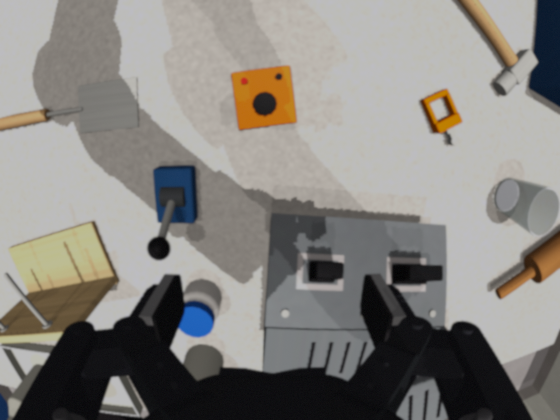

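View pics/s3.png

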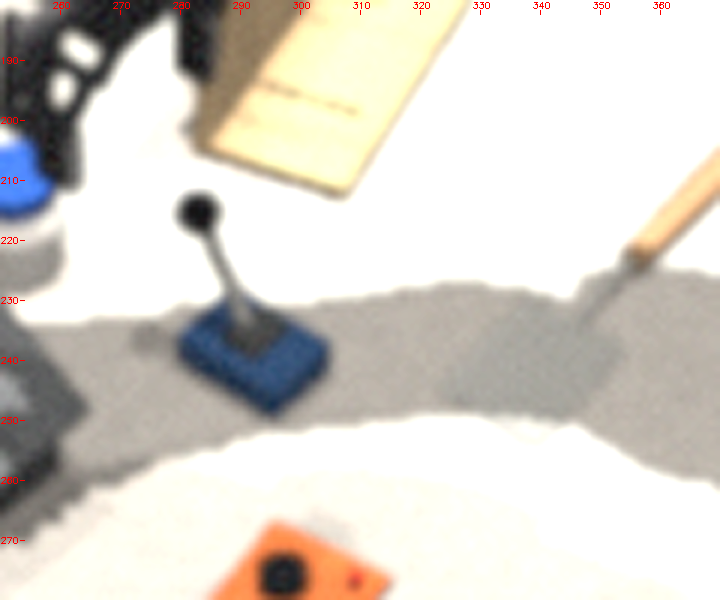

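View pics/t3.png

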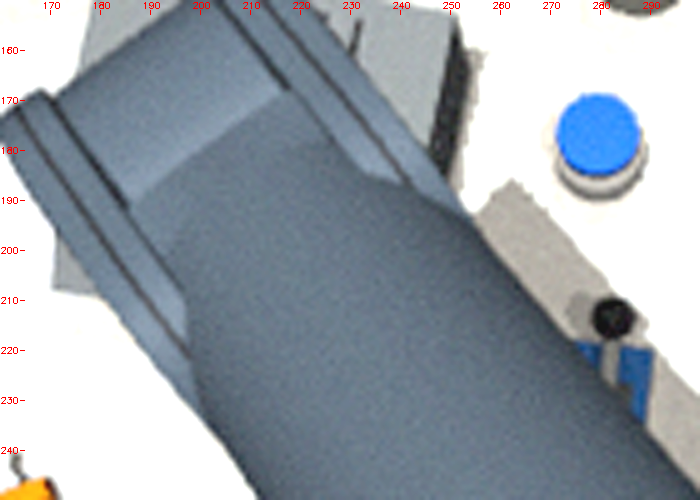

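```bash
cat >> h.py <<'E'
def wray(c,q,R,u,v):
    x,y=u-c["cx"],v-c["cy"];r=np.hypot(x,y);th=r/c["fx"]
    d=np.array([np.sin(th)*x/r,np.sin(th)*y/r,np.cos(th)]);T=c["T_tool_cam"]
    return R@T[:3,3]+q,R@(T[:3,:3]@d)
def won(c,q,R,u,v,n,p0):
    o,d=wray(c,q,R,u,v);n=np.array(n,float);return o+d*(n@(np.array(p0)-o))/(n@d)
def wproj(c,q,R,p):
    T=c["T_tool_cam"];t=R.T@(np.array(p,float)-q);k=T[:3,:3].T@(t-T[:3,3])
    th=np.arctan2(np.hypot(k[0],k[1]),k[2]);h=np.hypot(k[0],k[1])
    return np.array([c["cx"]+c["fx"]*th*k[0]/h,c["cy"]+c["fy"]*th*k[1]/h])
E
python3 - <<'E'
from h import *
np.set_printoptions(precision=1,suppress=True)
C=cams();p,e=tri(C,(283,215.5),(282,213.5));print("knob",p,e)
q,R,s=pose();c=env.read_camera("wrist");Z=[0,0,1]
for n,uv,z in [("botR",(273,213),65),("botL",(446,226),65),("topR",(265,327),125),("topL",(438,331),125)]:
    print(n,won(c,q,R,*uv,Z,[0,0,z]))
crop(c["image"],255,205,455,345,4,"pics/w3.png")
g=c["image"].astype(int);m=((g.min(2)>150)).astype(np.uint8)
n,l,st,ce=cv2.connectedComponentsWithStats(m[215:335,265:450])
for i in range(1,n):
    if st[i,4]>10: print(st[i],ce[i]+[265,215])
E
```

```text
knob [554.4   1.   92.2] 1.761666599397618
botR [537.  112.2  65. ]
botL [576. 315.  65.]
topR [638.4  92.4 125. ]
topL [680.9 287.4 125. ]
[165   0  20   9 159] [440.3 218.6]
[ 43  39  47  37 448] [324.7 279.1]
[80 40 11  6 54] [350.5 257.3]
[168  43   4   4  14] [434.5 259.7]
[  0  48   9  72 475] [268.  297.3]
[134  53  38  23 242] [414.4 285.5]
[177  95   5   6  26] [444.2 312.5]
[29 96  8  8 53] [297.6 314.3]
```

View pics/w3.png

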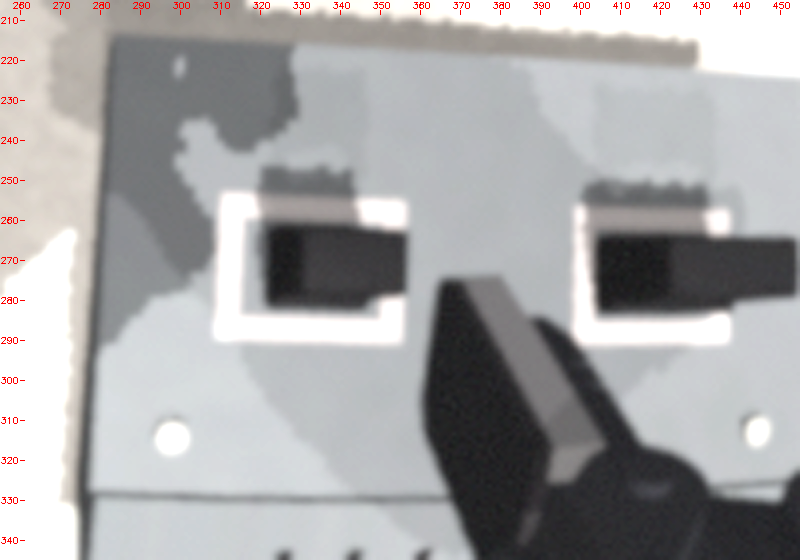

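Run:
```python
from h import *
np.set_printoptions(precision=1,suppress=True)
q,R,s=pose();print(q,s["ee_rot"],s["qd"]);c=env.read_camera("wrist");Z=[0,0,1]
crop(c["image"],255,205,455,345,4,"pics/w3b.png")
for n,uv,z in [("botR",(282,213),65),("topR",(277,328),125)]:
    print(n,won(c,q,R,*uv,Z,[0,0,z]))
yaw=np.radians(-9.8);o=np.array([610,214.7,95]);N=[-.5*np.cos(yaw),-.5*np.sin(yaw),.866]
for n,ps in [("nar",[(310,253),(357,255),(355,291),(308,290)]),("wide",[(398,256),(438,257),(438,291),(398,291)]),("dot",[(297.6,314.3),(444.2,312.5)])]:
    P=np.array([won(c,q,R,*uv,N,o) for uv in ps]);print(n,P.tolist() and P,P.mean(0))
# top camera plates
t=env.read_camera("top")
```

```text
[511.7 114.1 270.1] [-90.    0.   83.4] [ 0.4 -0.  -0.1  0.  -0.1  0.  -0.1]
botR [538.  121.5  65. ]
topR [641.1 104.3 125. ]
nar [[579.  146.3  84.1]
 [587.9 196.8  84.2]
 [620.6 189.9 103.5]
 [612.  140.  103.5]] [599.9 168.2  93.8]
wide [[596.  244.5  84.1]
 [605.2 296.2  84.2]
 [638.8 290.5 103.9]
 [629.1 239.3 103.5]] [617.3 267.6  93.9]
dot [[632.4 126.7 116.4]
 [662.  296.3 116.6]] [647.2 211.5 116.5]
```

View pics/w3b.png

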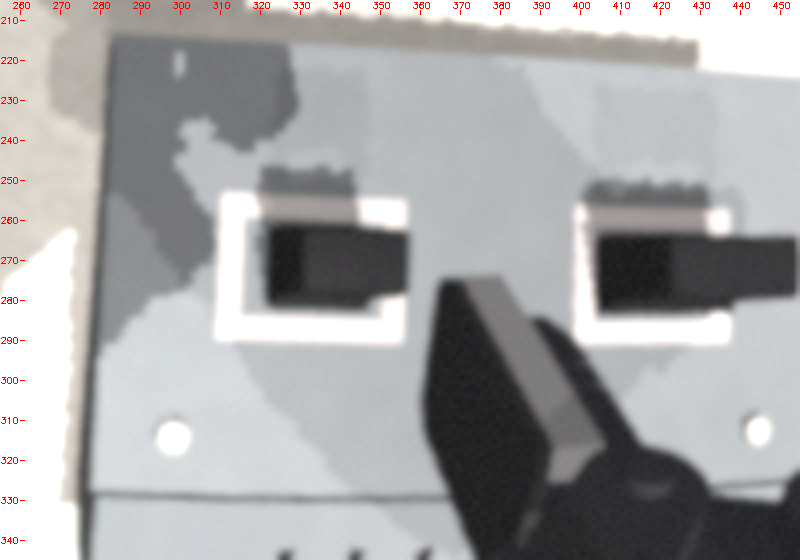

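drive_tool([
  [0, 0, 0, 0, 0.06, 0, 0.085],
  [0, 0, 0, -0.0873, 0, 0, 0.085],
  [0, 0, 0, -0.0873, 0, 0, 0.085],
  [0, 0, 0, -0.0873, 0, 0, 0.085],
  [0, 0, 0, -0.0873, 0, 0, 0.085],
  [0, 0, 0, -0.0873, 0, 0, 0.085],
  [0, 0, 0, -0.0873, 0, 0, 0.085],
  [0, 0, 0, 0, 0, 0, 0.085],
])

```text
time: 8.25
position: [509.9, 114.8, 270.0]
ee_rot: [-119.7, 0.1, 80.1]
contact_force: [0.5, -0.3, -0.7]
gripper_width: 85.0
```

```bash
cat >> h.py <<'E'
CY=np.radians(-10.0);CN=np.array([-.5*np.cos(CY),-.5*np.sin(CY),.866]);CX=np.array([.866*np.cos(CY),.866*np.sin(CY),.5]);CYv=np.array([-np.sin(CY),np.cos(CY),0])
E
python3 - <<'E'
from h import *
np.set_printoptions(precision=2,suppress=True)
q,R,s=pose();print(q,s["ee_rot"],s["qpos"]);print(R.T@np.c_[CYv,-CN,-CX])
print(to(np.array([618,266.3,95])+90*CN))
E
```

```text
[509.93 114.77 270.04] [-119.7     0.11   80.07] [ -0.96  11.03 -34.33 125.37  52.17  33.99   5.04]
[[ 1.    0.    0.  ]
 [-0.    1.    0.01]
 [-0.   -0.01  1.  ]]
[168.15 101.55  17.27]
```

drive_tool([
  [0.028, 0, 0.003, 0, 0, 0, 0.085],
  [0.028, 0, 0.003, 0, 0, 0, 0.085],
  [0.028, 0, 0.003, 0, 0, 0, 0.085],
  [0.028, 0, 0.003, 0, 0, 0, 0.085],
  [0.028, 0, 0.003, 0, 0, 0, 0.085],
  [0.028, 0, 0.002, 0, 0, 0, 0.085],
  [0, 0.025, 0, 0, 0, 0, 0.085],
  [0, 0.025, 0, 0, 0, 0, 0.085],
  [0, 0.025, 0, 0, 0, 0, 0.085],
  [0, 0.025, 0, 0, 0, 0, 0.085],
  [0, 0, 0, 0, 0, 0, 0.085],
  [0, 0, 0, 0, 0, 0, 0.085],
])

```text
time: 9.25
position: [574.9, 273.1, 173.4]
ee_rot: [-119.3, 0.2, 79.9]
contact_force: [-0.2, 1.0, -0.2]
gripper_width: 85.0
```

Run:
```python
from h import *
np.set_printoptions(precision=2,suppress=True)
q,R,s=pose();print(q,s["ee_rot"],s["qpos"])
print(R.T@np.c_[CYv,-CN,-CX])
c=env.read_camera("wrist")
print(to(np.array([618,266.3,95])+30*CN))
o=np.array([618,266.3,95])
for h in (0,14,40,48):
  for y in (-20,20): print(h,y,wproj(c,q,R,o+CN*h+CYv*y))
crop(c["image"],150,150,400,300,3,"pics/w4.png")
```

```text
[574.87 273.13 173.38] [-119.25    0.24   79.92] [-19.86  30.33 -31.9  114.69  67.73  43.32 -19.63]
[[ 1.    0.    0.  ]
 [-0.    1.    0.01]
 [-0.   -0.01  1.  ]]
[-0.13 61.03  1.01]
0 -20 [244.96 228.75]
0 20 [302.22 228.9 ]
14 -20 [243.22 235.9 ]
14 20 [304.01 236.06]
40 -20 [239.39 251.78]
40 20 [307.93 251.95]
48 -20 [238.02 257.49]
48 20 [309.34 257.67]
```

View pics/w4.png

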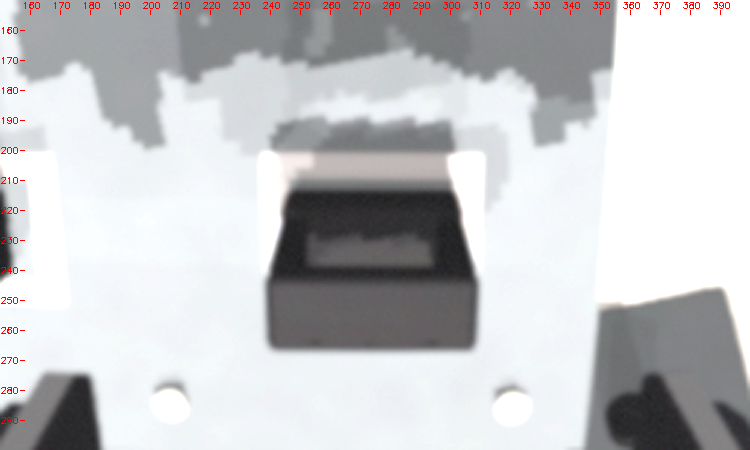

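Top bar of the wide plug spans columns 239–309, predicted 238–309. So the alignment is good. Advance and grip.

drive_tool([
  [0, 0.02, 0.001, 0, 0, 0, 0.085],
  [0, 0.02, 0, 0, 0, 0, 0.085],
  [0, 0.01, 0, 0, 0, 0, 0.085],
  [0, 0.01, 0, 0, 0, 0, 0.085],
  [0, 0, 0, 0, 0, 0, 0.085],
])

```text
time: 9.72
position: [603.2, 269.0, 121.4]
ee_rot: [-119.4, 0.1, 80.0]
contact_force: [0.5, -0.4, 0.0]
gripper_width: 85.2
```

Run:
```python
from h import *
np.set_printoptions(precision=2,suppress=True)
q,R,s=pose();print(q,s["ee_rot"],s["qpos"],s["contact_force"])
c=env.read_camera("wrist")
cv2.imwrite("pics/w5.png",c["image"][:,:,::-1])
print(to(np.array([618,266.3,95])+30*CN))
```

```text
[603.24 269.   121.37] [-119.44    0.11   79.99] [-20.26  35.86 -28.79 114.57  76.16  40.41 -26.  ] [ 0.52 -0.35  0.  ]
[-0.52  1.15  0.14]
```

View pics/w5.png

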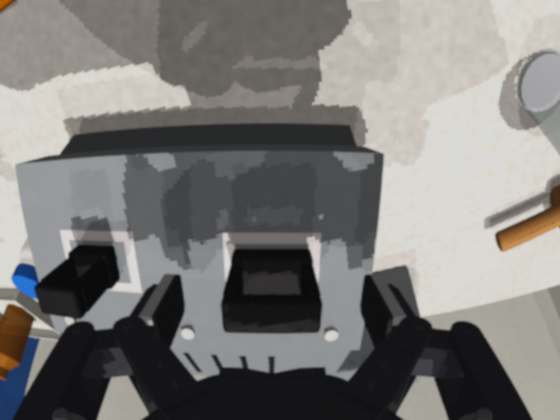

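Fingers straddle the plug (columns 183–362, plug 224–320). Closing.

drive_tool([
  [0, 0, 0, 0, 0, 0, 0.0],
  [0, 0, 0, 0, 0, 0, 0.0],
  [0, 0, 0, 0, 0, 0, 0.0],
  [0, 0, 0, 0, 0, 0, 0.0],
  [0, 0, 0, 0, 0, 0, 0.0],
  [0, 0, 0, 0, 0, 0, 0.0],
])

```text
time: 10.27
position: [602.7, 269.5, 122.7]
ee_rot: [-119.5, 0.1, 80.0]
contact_force: [-4.2, -1.8, 6.3]
gripper_width: 39.4
```

Gripped at 39.4 mm. Now I pull straight along the axis.

drive_tool([
  [0, -0.005, 0, 0, 0, 0, 0.0],
  [0, -0.005, 0, 0, 0, 0, 0.0],
  [0, -0.008, 0, 0, 0, 0, 0.0],
  [0, -0.01, 0, 0, 0, 0, 0.0],
  [0, -0.01, 0, 0, 0, 0, 0.0],
  [0, -0.01, 0, 0, 0, 0, 0.0],
  [0, -0.015, 0, 0, 0, 0, 0.0],
  [0, -0.02, 0, 0, 0, 0, 0.0],
  [0, -0.02, 0, 0, 0, 0, 0.0],
  [0, -0.02, 0, 0, 0, 0, 0.0],
  [0, 0, 0, 0, 0, 0, 0.0],
])

```text
time: 11.18
position: [542.0, 282.5, 233.2]
ee_rot: [-119.6, -0.2, 80.2]
contact_force: [0.1, 0.6, -1.2]
gripper_width: 39.3
```

Run:
```python
from h import *
np.set_printoptions(precision=2,suppress=True)
q,R,s=pose();print(q,s["ee_rot"],s["qpos"],s["contact_force"])
c=env.read_camera("wrist")
cv2.imwrite("pics/w6.png",c["image"][:,:,::-1])
```

```text
[541.95 282.53 233.24] [-119.65   -0.16   80.21] [-19.77  24.11 -35.24 114.08  59.51  46.94 -13.71] [ 0.07  0.64 -1.19]
```

View pics/w6.png

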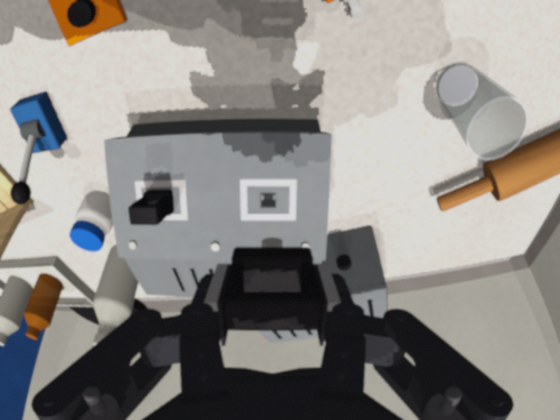

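The wide plug is out and held squarely, its socket empty at (268,200). Turning it upright and carrying it to the rack.

drive_tool([
  [0, -0.02, 0, 0.086, 0, 0, 0.0],
  [0, -0.02, 0, 0.086, 0, 0, 0.0],
  [0, 0, 0, 0.086, 0, 0, 0.0],
  [0, 0, 0, 0.086, 0, 0, 0.0],
  [0, 0, 0, 0.086, 0, 0, 0.0],
  [0, 0, 0, 0.087, 0, 0, 0.0],
  [0, 0, 0, 0, -0.104, 0, 0.0],
  [0, 0, 0, 0, -0.104, 0, 0.0],
  [0, 0, 0, 0, -0.104, 0, 0.0],
  [0, 0, 0, 0, 0, 0, 0.0],
])

```text
time: 12.07
position: [525.8, 282.5, 263.4]
ee_rot: [-89.8, 0.1, 98.1]
contact_force: [-0.4, 0.1, -0.4]
gripper_width: 39.3
```

Run:
```python
from h import *
np.set_printoptions(precision=2,suppress=True)
q,R,s=pose();print(q,s["ee_rot"],s["qpos"],s["contact_force"])
print(to([500,-183,260]))
```

```text
[525.76 282.5  263.36] [-89.77   0.06  98.13] [ -1.49  32.32 -51.09  92.27  26.44  68.54  39.92] [-0.35  0.07 -0.35]
[-457.17    4.22   91.35]
```

drive_tool([
  [-0.035, 0, 0.007, 0, 0, 0, 0.0],
  [-0.035, 0, 0.007, 0, 0, 0, 0.0],
  [-0.035, 0, 0.007, 0, 0, 0, 0.0],
  [-0.035, 0, 0.007, 0, 0, 0, 0.0],
  [-0.035, 0, 0.007, 0, 0, 0, 0.0],
  [-0.035, 0, 0.007, 0, 0, 0, 0.0],
  [-0.035, 0, 0.007, 0, 0, 0, 0.0],
  [-0.035, 0, 0.007, 0, 0, 0, 0.0],
  [-0.035, 0, 0.007, 0, 0, 0, 0.0],
  [-0.035, 0, 0.007, 0, 0, 0, 0.0],
  [-0.035, 0, 0.007, 0, 0, 0, 0.0],
  [-0.035, 0, 0.007, 0, 0, 0, 0.0],
])

```text
time: 13.07
position: [499.5, -146.3, 264.7]
ee_rot: [-89.8, 0.1, 97.7]
contact_force: [1.1, 0.2, -0.4]
gripper_width: 39.2
```

drive_tool([
  [-0.018, 0, 0.004, 0, 0, 0, 0.0],
  [-0.018, 0, 0.003, 0, 0, 0, 0.0],
  [0, 0, 0, 0, 0, 0, 0.0],
  [0, 0, 0, 0, 0, 0, 0.0],
  [0, 0, 0, 0, 0, 0, 0.0],
])

```text
time: 13.48
position: [498.0, -180.2, 264.8]
ee_rot: [-89.8, 0.0, 97.8]
contact_force: [0.2, -0.3, -0.9]
gripper_width: 39.3
```

Run:
```python
from h import *
np.set_printoptions(precision=2,suppress=True)
q,R,s=pose();print(q,s["ee_rot"],s["qpos"],s["qd"])
c=env.read_camera("wrist")
for n,p in [("lt",(549.5,-182,152)),("lr",(634,-168.5,130)),("st",(592.5,-276.5,144)),("sr",(647,-269.5,130))]: print(n,wproj(c,q,R,p))
cv2.imwrite("pics/w7.png",c["image"][:,:,::-1])
c=env.read_camera("side");cv2.imwrite("pics/s7.png",c["image"][:,:,::-1])
```

```text
[ 498.04 -180.25  264.78] [-89.84   0.    97.82] [ 50.85  26.59 -53.33 101.75  23.61  63.81  87.48] [-0.73 -0.24 -0.77  0.02 -0.    0.12  0.62]
lt [261.68 276.86]
lr [265.34 339.65]
st [155.2  297.94]
sr [167.73 334.81]
```

View pics/w7.png

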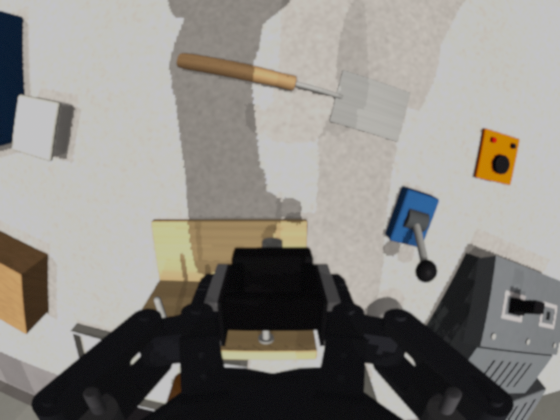

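View pics/s7.png

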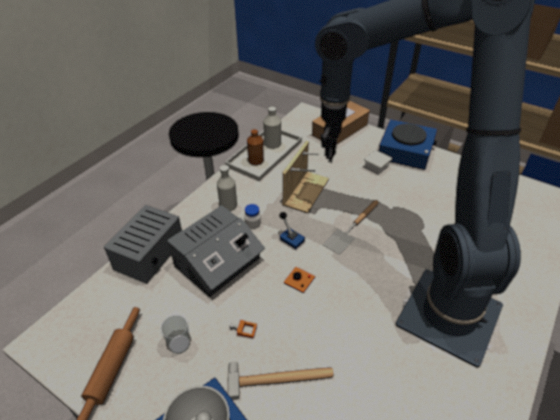

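Run:
```python
from h import *
np.set_printoptions(precision=2,suppress=True)
q,R,s=pose()
c=env.read_camera("wrist")
crop(c["image"],140,210,340,370,4,"pics/w8.png")
a=won(c,q,R,153,220,[0,0,1],[0,0,12]);b=won(c,q,R,307,221,[0,0,1],[0,0,12]);print(a,b,np.degrees(np.arctan2(a[0]-b[0],b[1]-a[1])),np.linalg.norm(a-b))
```

```text
[ 568.22 -324.     12.  ] [ 542.06 -130.54   12.  ] 7.702726465786217 195.22044772077362
```

View pics/w8.png

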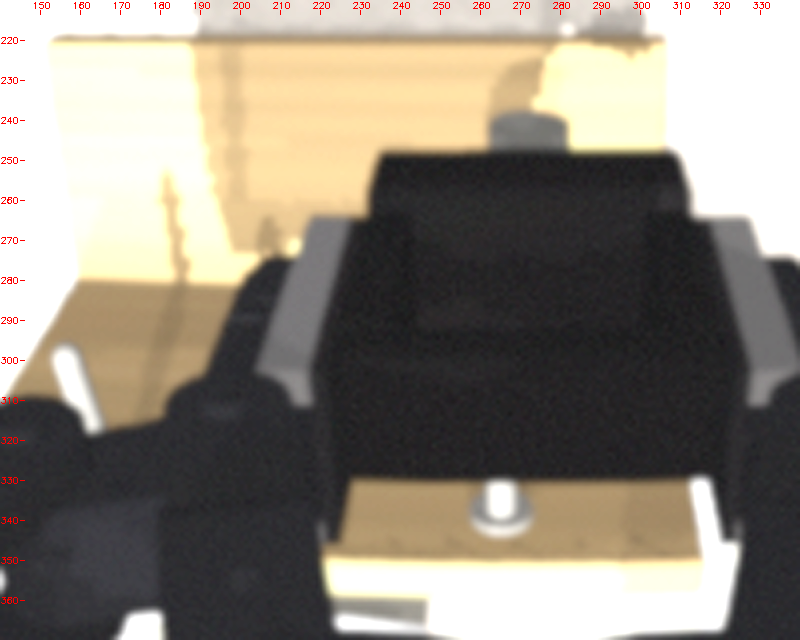

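Run:
```python
from h import *
np.set_printoptions(precision=2,suppress=True)
q,R,s=pose();print(q,s["ee_rot"])
print(to([510.4,-185.6,157]))
```

```text
[ 498.29 -179.76  265.02] [-89.86   0.02  97.97]
[ -7.41 108.   -11.45]
```

drive_tool([
  [-0.004, 0.027, -0.006, 0, 0, 0, 0.0],
  [-0.0035, 0.027, -0.0055, 0, 0, 0, 0.0],
  [0, 0.027, 0, 0, 0, 0, 0.0],
  [0, 0.027, 0, 0, 0, 0, 0.0],
  [0, 0, 0, 0, 0, 0, 0.0],
  [0, 0, 0, 0, 0, 0, 0.0],
])

```text
time: 14.13
position: [509.9, -185.9, 156.6]
ee_rot: [-89.7, -0.1, 98.0]
contact_force: [-0.6, 0.6, -0.3]
gripper_width: 39.0
```

Run:
```python
from h import *
np.set_printoptions(precision=2,suppress=True)
q,R,s=pose();print(q,s["ee_rot"],s["qpos"])
C=cams();c=C["side"]
for n,p in [("lt",(550,-180,152)),("lr",(633.5,-168,130)),("bar",q+R@[0,-8.2,0]),("bodytop",q+R@[0,17.8,0])]: print(n,proj(c,p),proj(C["top"],p))
crop(c["image"],260,110,380,210,6,"pics/s9.png")
print(to([589,-174.3,147]))
c=env.read_camera("wrist");crop(c["image"],140,180,340,340,4,"pics/w9.png")
print(wproj(c,q,R,(550,-180,152)),wproj(c,q,R,(633.5,-168,130)))
```

```text
[ 509.94 -185.89  156.56] [-89.75  -0.05  97.99] [ 46.28  34.34 -48.16 107.96  32.    52.47  80.62]
lt [314.17 170.62] [349.33 211.84]
lr [290.71 169.09] [343.07 183.65]
bar [325.94 170.83] [352.67 225.92]
bodytop [325.49 177.06] [351.09 227.36]
[  1.1   11.44 -78.61]
[273.02 357.97] [272.96 418.55]
```

View pics/s9.png

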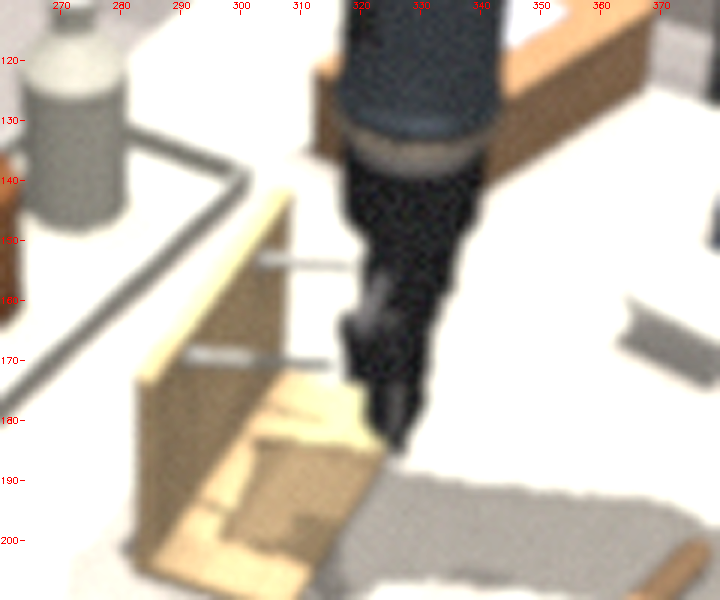

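View pics/w9.png

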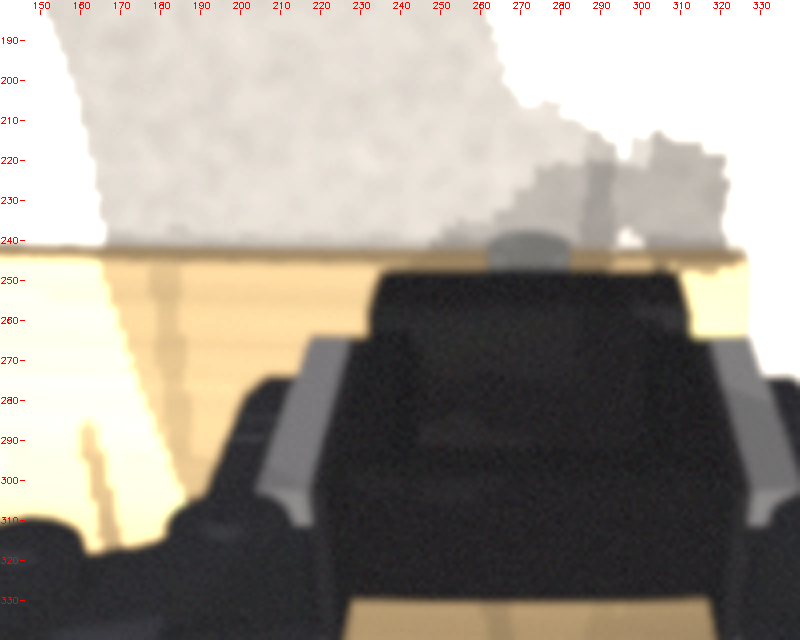

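The side view shows the long peg's tip at (315,171), predicted (314,170.6), so I thread it on slowly.

drive_tool([
  [0, 0, -0.008, 0, 0, 0, 0.0],
  [0, 0, -0.008, 0, 0, 0, 0.0],
  [0, 0, -0.008, 0, 0, 0, 0.0],
  [0, 0, -0.008, 0, 0, 0, 0.0],
  [0, 0.001, -0.008, 0, 0, 0, 0.0],
  [0, 0.002, -0.008, 0, 0, 0, 0.0],
  [0, 0, 0, 0, 0, 0, 0.0],
])

```text
time: 14.87
position: [559.5, -179.4, 153.4]
ee_rot: [-89.9, -0.0, 98.0]
contact_force: [0.1, -0.0, 0.1]
gripper_width: 39.3
```

drive_tool([
  [0, 0.002, -0.008, 0, 0, 0, 0.0],
  [0, 0.002, -0.008, 0, 0, 0, 0.0],
  [0, 0.002, -0.008, 0, 0, 0, 0.0],
  [0, 0.002, -0.006, 0, 0, 0, 0.0],
  [0, 0, 0, 0, 0, 0, 0.0],
])

```text
time: 15.28
position: [588.7, -175.5, 145.2]
ee_rot: [-89.9, -0.0, 97.9]
contact_force: [0.4, -0.3, -0.4]
gripper_width: 39.0
```

Run:
```python
from h import *
np.set_printoptions(precision=2,suppress=True)
q,R,s=pose();print(q,s["ee_rot"],s["contact_force"],s["gripper_width"])
C=cams();crop(C["side"]["image"],260,110,380,210,6,"pics/s10.png")
c=env.read_camera("wrist");crop(c["image"],140,220,340,380,4,"pics/w10.png")
```

```text
[ 588.75 -175.52  145.2 ] [-89.88  -0.01  97.94] [ 0.44 -0.25 -0.38] 39.049382292281265
```

View pics/s10.png

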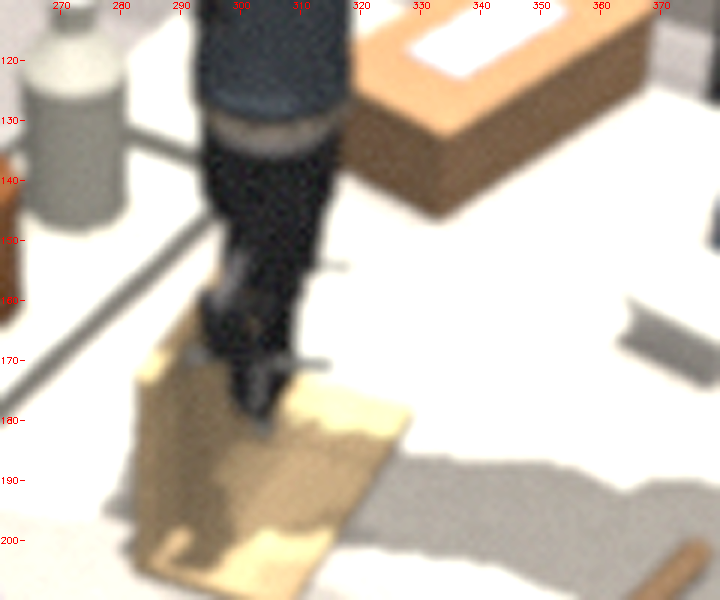

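View pics/w10.png

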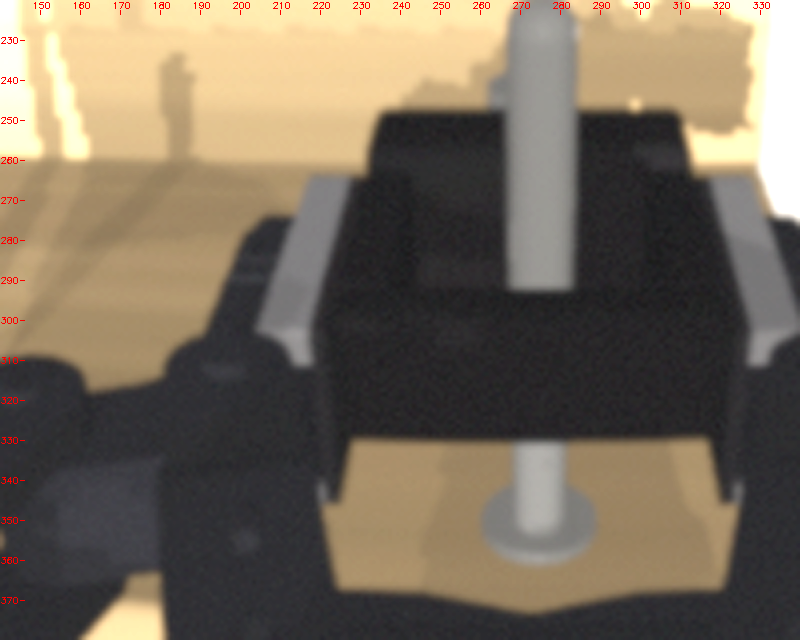

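The peg passes through the middle of the window (columns 267–284). Now I lower until the bar takes load.

drive_tool([
  [0, 0.003, 0, 0, 0, 0, 0.0],
  [0, 0.002, 0, 0, 0, 0, 0.0],
  [0, 0.001, 0, 0, 0, 0, 0.0],
  [0, 0, 0, 0, 0, 0, 0.0],
])

```text
time: 15.77
position: [587.2, -176.3, 139.4]
ee_rot: [-89.8, 0.0, 97.9]
contact_force: [-0.6, 0.3, -0.3]
gripper_width: 39.2
```

drive_tool([
  [0, 0.001, 0, 0, 0, 0, 0.0],
  [0, 0.001, 0, 0, 0, 0, 0.0],
  [0, 0, 0, 0, 0, 0, 0.0],
])

```text
time: 16.02
position: [587.5, -176.2, 138.4]
ee_rot: [-89.9, 0.1, 97.9]
contact_force: [-2.8, -0.9, 6.5]
gripper_width: 39.5
```

Contact felt (6.5 N up). Opening and rising clear.

drive_tool([
  [0, 0, 0, 0, 0, 0, 0.05],
  [0, 0, 0, 0, 0, 0, 0.06],
  [0, 0, 0, 0, 0, 0, 0.06],
  [0, 0, 0, 0, 0, 0, 0.06],
  [0, 0, 0, 0, 0, 0, 0.06],
  [0, -0.01, 0, 0, 0, 0, 0.06],
  [0, -0.02, 0, 0, 0, 0, 0.06],
  [0, -0.03, 0, 0, 0, 0, 0.06],
  [0, -0.04, 0, 0, 0, 0, 0.06],
  [0, -0.04, 0, 0, 0, 0, 0.06],
])

```text
time: 16.85
position: [587.3, -175.6, 279.5]
ee_rot: [-89.8, -0.0, 98.0]
contact_force: [1.0, -0.0, 0.0]
gripper_width: 59.9
```

Run:
```python
from h import *
np.set_printoptions(precision=2,suppress=True)
q,R,s=pose();print(q,s["ee_rot"],s["contact_force"],s["qpos"])
C=cams();crop(C["side"]["image"],260,110,380,210,6,"pics/s11.png")
c=env.read_camera("wrist");cv2.imwrite("pics/w11.png",c["image"][:,:,::-1])
```

```text
[ 587.28 -175.62  279.54] [-89.8   -0.04  97.96] [ 0.97 -0.03  0.  ] [ 42.31  32.72 -50.43  88.48  26.06  71.41  85.81]
```

View pics/s11.png

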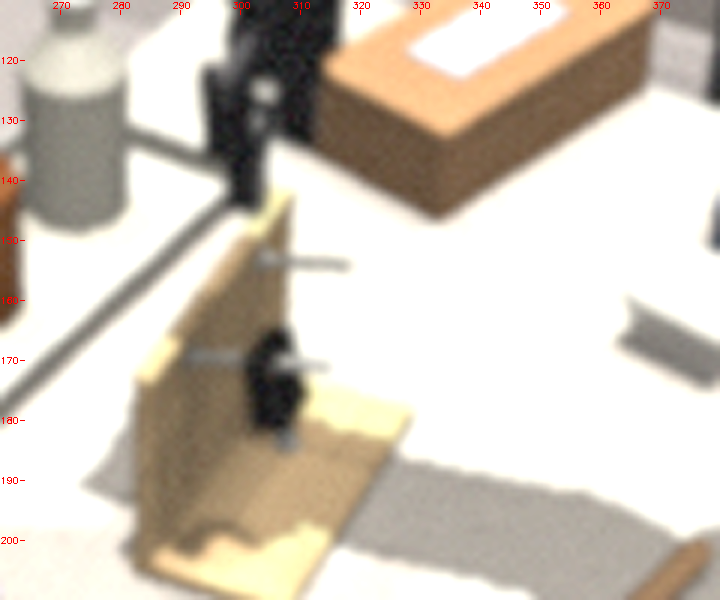

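View pics/w11.png

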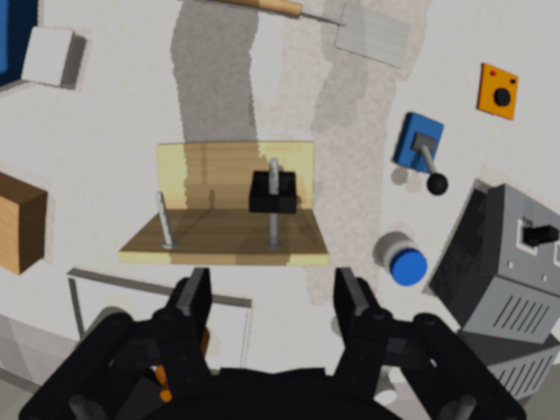

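The wide plug hangs on the long peg (side view (304,174), wrist view (273,190)). Measuring the short peg from here, then going for the narrow plug.

Run:
```python
from h import *
np.set_printoptions(precision=2,suppress=True)
q,R,s=pose();print(q,s["ee_rot"])
c=env.read_camera("wrist");crop(c["image"],110,130,340,275,3,"pics/w12.png")
for n,uv,z in [("lt",(274,161),152),("lr",(273.5,243),130),("st",(161,195),144.2),("sr",(168.5,243),130),("fL",(158,143),12),("fR",(313,142),12)]:
    print(n,won(c,q,R,*uv,[0,0,1],[0,0,z]))
print(to(np.array([600.6,167.1,95])+100*CN+[0,0,100]))
```

```text
[ 589.4  -175.4   281.95] [-90.2    0.15  97.92]
lt [ 548.8  -180.15  152.  ]
lr [ 626.81 -169.46  130.  ]
st [ 590.97 -272.36  144.2 ]
sr [ 641.73 -268.2   130.  ]
fL [ 564.52 -324.15   12.  ]
fR [ 539.82 -133.33   12.  ]
[353.32  -2.66 -11.83]
```

View pics/w12.png

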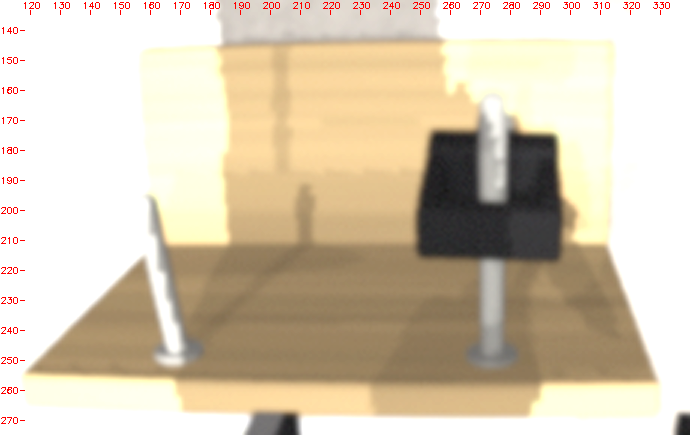

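drive_tool([
  [0.03, -0.01, 0.005, 0, 0, 0, 0.06],
  [0.036, 0, 0.006, 0, 0, 0, 0.06],
  [0.036, 0, 0.006, 0, 0, 0, 0.06],
  [0.036, 0, 0.006, 0, 0, 0, 0.06],
  [0.036, 0, 0.006, 0, 0, 0, 0.085],
  [0.036, 0, 0.006, 0, 0, 0, 0.085],
  [0.036, 0, 0, 0, 0, 0, 0.085],
  [0.036, 0, 0, 0, 0, 0, 0.085],
  [0.036, 0, 0, 0, 0, 0, 0.085],
  [0.035, 0, 0, 0, 0, 0, 0.085],
  [0, 0, 0, 0, 0, 0, 0.085],
])

```text
time: 17.97
position: [501.8, 176.4, 287.6]
ee_rot: [-89.8, -0.2, 98.5]
contact_force: [-0.6, -0.4, 0.4]
gripper_width: 85.0
```

drive_tool([
  [0, 0, 0, 0, 0.105, 0, 0.085],
  [0, 0, 0, 0, 0.105, 0, 0.085],
  [0, 0, 0, 0, 0.104, 0, 0.085],
  [0, 0, 0, -0.0873, 0, 0, 0.085],
  [0, 0, 0, -0.0873, 0, 0, 0.085],
  [0, 0, 0, -0.0873, 0, 0, 0.085],
  [0, 0, 0, -0.0873, 0, 0, 0.085],
  [0, 0, 0, -0.0873, 0, 0, 0.085],
  [0, 0, 0, -0.0873, 0, 0, 0.085],
  [0, 0, 0, 0, 0, 0, 0.085],
])

```text
time: 18.8
position: [502.0, 168.7, 286.3]
ee_rot: [-120.0, 0.2, 80.1]
contact_force: [-0.5, 0.0, -0.1]
gripper_width: 84.8
```

Run:
```python
from h import *
np.set_printoptions(precision=2,suppress=True)
q,R,s=pose();print(q,s["ee_rot"],s["qpos"])
print(R.T@np.c_[CYv,-CN,-CX])
print(to(np.array([600.6,167.1,95])+90*CN))
```

```text
[501.97 168.72 286.33] [-120.05    0.19   80.08] [ -3.63  11.96 -40.74 121.95  51.53  41.47  -0.01]
[[ 1.  0.  0.]
 [-0.  1. -0.]
 [-0.  0.  1.]]
[ 15.84 124.36  11.36]
```

drive_tool([
  [0.008, 0.02, 0.006, 0, 0, 0, 0.085],
  [0.008, 0.03, 0.005, 0, 0, 0, 0.085],
  [0, 0.03, 0, 0, 0, 0, 0.085],
  [0, 0.03, 0, 0, 0, 0, 0.085],
  [0, 0.014, 0, 0, 0, 0, 0.085],
  [0, 0, 0, 0, 0, 0, 0.085],
  [0, 0, 0, 0, 0, 0, 0.085],
])

```text
time: 19.38
position: [558.6, 174.5, 173.4]
ee_rot: [-119.7, 0.2, 79.9]
contact_force: [-1.6, 0.1, 0.8]
gripper_width: 85.2
```

Run:
```python
from h import *
np.set_printoptions(precision=2,suppress=True)
q,R,s=pose();print(q,s["ee_rot"])
print(R.T@np.c_[CYv,-CN,-CX])
c=env.read_camera("wrist")
o=np.array([600.6,167.1,95]);print(to(o+31*CN))
for h in (0,40,48):
  for y in (-13,13): print(h,y,wproj(c,q,R,o+CN*h+CYv*y))
crop(c["image"],150,150,400,300,3,"pics/w13.png")
```

```text
[558.58 174.48 173.36] [-119.68    0.2    79.87]
[[ 1.    0.   -0.  ]
 [-0.    1.    0.01]
 [ 0.   -0.01  1.  ]]
[-0.4  59.2   2.56]
0 -13 [253.81 227.01]
0 13 [291.25 227.07]
40 -13 [249.96 250.35]
40 13 [294.84 250.43]
48 -13 [249.02 256.15]
48 13 [295.72 256.24]
```

View pics/w13.png

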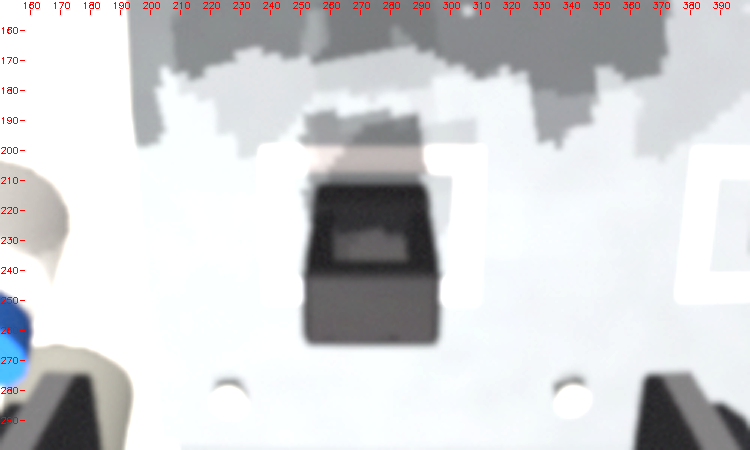

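drive_tool([
  [0, 0.02, 0.003, 0, 0, 0, 0.085],
  [0, 0.02, 0, 0, 0, 0, 0.085],
  [0, 0.01, 0, 0, 0, 0, 0.085],
  [0, 0.009, 0, 0, 0, 0, 0.085],
  [0, 0, 0, 0, 0, 0, 0.085],
  [0, 0, 0, 0, 0, 0, 0.06],
  [0, 0, 0, 0, 0, 0, 0.04],
  [0, 0, 0, 0, 0, 0, 0],
  [0, 0, 0, 0, 0, 0, 0],
  [0, 0, 0, 0, 0, 0, 0],
  [0, 0, 0, 0, 0, 0, 0],
  [0, 0, 0, 0, 0, 0, 0],
])

```text
time: 20.43
position: [585.2, 170.7, 122.8]
ee_rot: [-119.9, 0.1, 79.9]
contact_force: [-3.1, -0.6, 7.1]
gripper_width: 25.0
```

Run:
```python
from h import *
np.set_printoptions(precision=2,suppress=True)
q,R,s=pose();print(q,s["ee_rot"],s["contact_force"],s["gripper_width"])
d=q-np.array([600.6,167.1,95]);print(d@CX,d@CYv,d@CN)
c=env.read_camera("wrist");cv2.imwrite("pics/w14.png",c["image"][:,:,::-1])
```

```text
[585.16 170.75 122.77] [-119.94    0.06   79.94] [-3.06 -0.63  7.1 ] 24.9825463341592
0.16870583819819096 0.9095513253481365 31.972753660487435
```

View pics/w14.png

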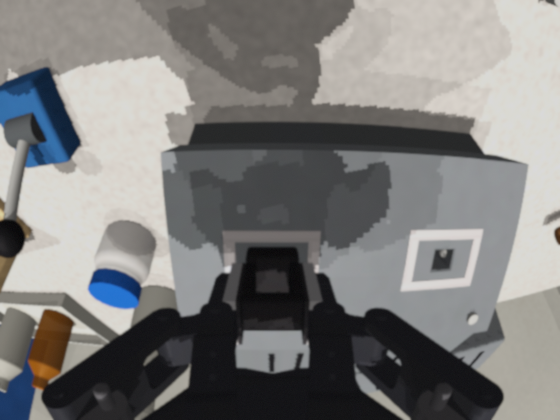

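The narrow plug is gripped (25.0 mm). Pulling straight out.

drive_tool([
  [0, -0.005, 0, 0, 0, 0, 0.0],
  [0, -0.005, 0, 0, 0, 0, 0.0],
  [0, -0.008, 0, 0, 0, 0, 0.0],
  [0, -0.01, 0, 0, 0, 0, 0.0],
  [0, -0.01, 0, 0, 0, 0, 0.0],
  [0, -0.01, 0, 0, 0, 0, 0.0],
  [0, -0.015, 0, 0, 0, 0, 0.0],
  [0, -0.02, 0, 0, 0, 0, 0.0],
  [0, -0.02, 0, 0, 0, 0, 0.0],
  [0, -0.02, 0, 0, 0, 0, 0.0],
  [0, -0.03, 0, 0, 0, 0, 0.0],
  [0, -0.03, 0, 0, 0, 0, 0.0],
])

```text
time: 21.48
position: [493.9, 186.9, 281.4]
ee_rot: [-119.8, 0.1, 80.0]
contact_force: [0.6, -0.6, -0.9]
gripper_width: 25.3
```

drive_tool([
  [0, 0, 0, 0.087, 0, 0, 0.0],
  [0, 0, 0, 0.087, 0, 0, 0.0],
  [0, 0, 0, 0.087, 0, 0, 0.0],
  [0, 0, 0, 0.087, 0, 0, 0.0],
  [0, 0, 0, 0.087, 0, 0, 0.0],
  [0, 0, 0, 0.088, 0, 0, 0.0],
  [0, 0, 0, 0, -0.104, 0, 0.0],
  [0, 0, 0, 0, -0.104, 0, 0.0],
  [0, 0, 0, 0, -0.104, 0, 0.0],
  [0, 0, 0, 0, 0, 0, 0.0],
])

```text
time: 22.32
position: [495.0, 186.9, 280.8]
ee_rot: [-89.9, 0.0, 98.1]
contact_force: [0.3, 0.2, -0.2]
gripper_width: 25.1
```

Run:
```python
from h import *
np.set_printoptions(precision=2,suppress=True)
q,R,s=pose();print(q,s["ee_rot"],s["contact_force"],s["gripper_width"],s["qpos"])
c=env.read_camera("wrist");cv2.imwrite("pics/w15.png",c["image"][:,:,::-1])
print(to([540,-280,275]))
```

```text
[495.04 186.87 280.75] [-89.87   0.    98.11] [ 0.35  0.23 -0.18] 25.12570751521235 [  9.6   25.06 -51.65 100.44  21.41  65.11  49.43]
[-468.68    5.9    18.38]
```

View pics/w15.png

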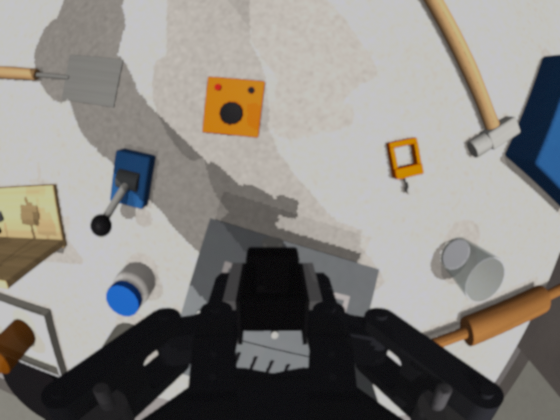

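drive_tool([
  [-0.034, 0, 0.001, 0, 0, 0, 0.0],
  [-0.036, 0, 0.001, 0, 0, 0, 0.0],
  [-0.036, 0, 0.001, 0, 0, 0, 0.0],
  [-0.036, 0, 0.001, 0, 0, 0, 0.0],
  [-0.036, 0, 0.001, 0, 0, 0, 0.0],
  [-0.036, 0, 0.001, 0, 0, 0, 0.0],
  [-0.036, 0, 0.001, 0, 0, 0, 0.0],
  [-0.036, 0, 0.001, 0, 0, 0, 0.0],
  [-0.036, 0, 0.001, 0, 0, 0, 0.0],
  [-0.036, 0, 0.001, 0, 0, 0, 0.0],
  [-0.036, 0, 0.001, 0, 0, 0, 0.0],
  [-0.036, 0, 0.001, 0, 0, 0, 0.0],
])

```text
time: 23.37
position: [541.7, -242.4, 281.5]
ee_rot: [-89.9, 0.1, 97.6]
contact_force: [0.8, 0.1, 0.5]
gripper_width: 25.1
```

drive_tool([
  [-0.03, 0, 0, 0, 0, 0, 0.0],
  [-0.01, 0, 0, 0, 0, 0, 0.0],
  [0, 0, 0, 0, 0, 0, 0.0],
  [0, 0, 0, 0, 0, 0, 0.0],
  [0, 0, 0, 0, 0, 0, 0.0],
])

```text
time: 23.78
position: [547.5, -278.5, 281.4]
ee_rot: [-89.9, 0.0, 97.8]
contact_force: [-1.0, -0.1, -0.5]
gripper_width: 25.4
```

Run:
```python
from h import *
np.set_printoptions(precision=2,suppress=True)
q,R,s=pose();print(q,s["ee_rot"],s["gripper_width"],s["qpos"],s["qd"].max())
c=env.read_camera("wrist");crop(c["image"],180,200,380,350,4,"pics/w16.png")
print(to([547,-281,260]))
for p in [(592,-275,144.2),(646,-268,130),(550,-180,152),(633.5,-168,130)]: print(wproj(c,q,R,p))
```

```text
[ 547.53 -278.52  281.4 ] [-89.92   0.01  97.85] 25.359174788867097 [ 51.22  31.93 -47.7   88.28  24.5   70.78  97.51] 0.48623971998919285
[-2.44 21.49  0.91]
[269.37 257.25]
[269.17 300.25]
[384.9  229.58]
[367.51 298.95]
```

View pics/w16.png

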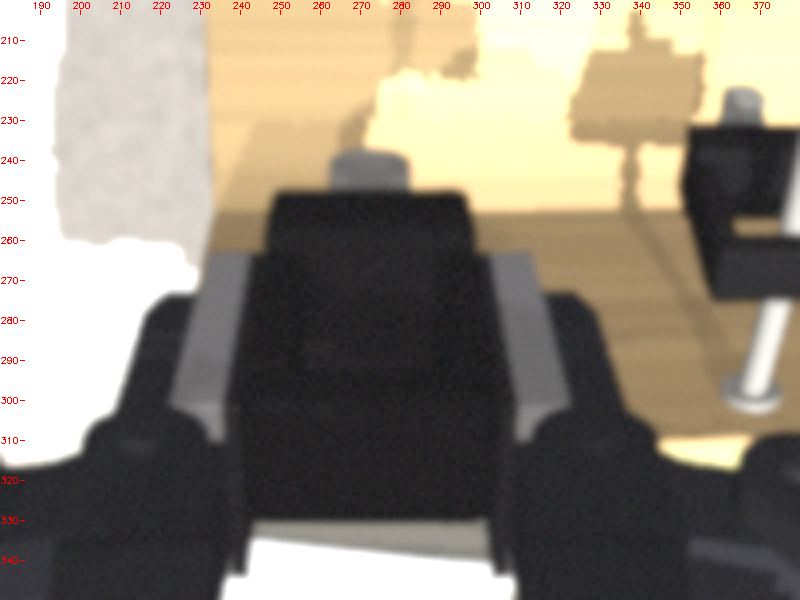

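drive_tool([
  [-0.002, 0.027, 0, 0, 0, 0, 0.0],
  [-0.0015, 0.03, 0, 0, 0, 0, 0.0],
  [0, 0.03, 0, 0, 0, 0, 0.0],
  [0, 0.03, 0, 0, 0, 0, 0.0],
  [0, 0.015, 0, 0, 0, 0, 0.0],
  [0, 0, 0, 0, 0, 0, 0.0],
  [0, 0, 0, 0, 0, 0, 0.0],
])

```text
time: 24.42
position: [547.8, -282.8, 149.3]
ee_rot: [-89.9, -0.0, 97.9]
contact_force: [-0.2, 0.4, 0.5]
gripper_width: 25.2
```

Run:
```python
from h import *
np.set_printoptions(precision=2,suppress=True)
q,R,s=pose();print(q,s["ee_rot"],s["contact_force"])
C=cams()
for n,p in [("st",(593.5,-275.2,144.2)),("sr",(647,-268.3,130)),("bar",q+R@[0,-8.2,0]),("bodytop",q+R@[0,17.8,0])]: print(n,proj(C["side"],p),to(p))
crop(C["side"]["image"],260,110,380,210,6,"pics/s17.png")
crop(C["top"]["image"],320,160,420,240,7,"pics/t17.png")
print(to([615.3,-272.7,143.4]))
```

```text
[ 547.77 -282.78  149.26] [-89.87  -0.01  97.89] [-0.24  0.41  0.53]
st [317.26 153.57] [  2.08   6.59 -45.51]
sr [302.9  152.82] [  1.63  20.81 -99.45]
bar [330.18 153.71] [ 0.79 -6.68  0.8 ]
bodytop [329.69 159.81] [ 0.84 19.32  0.87]
[  1.58   7.4  -67.45]
```

View pics/s17.png

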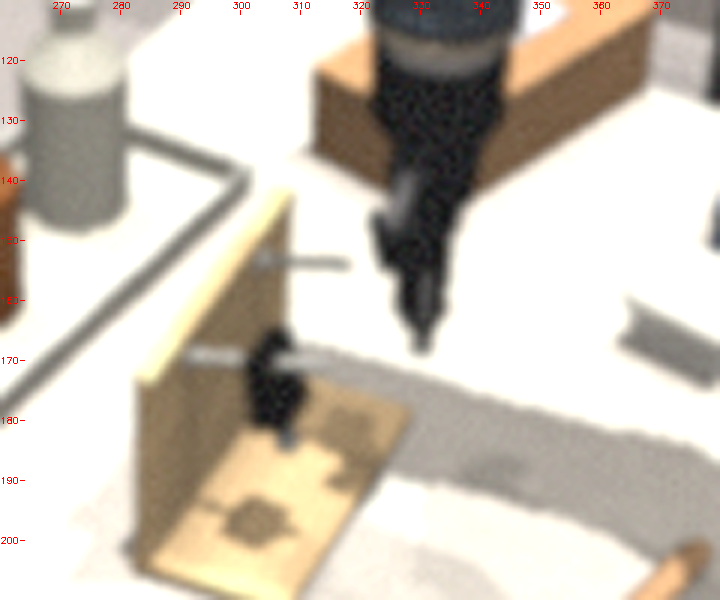

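View pics/t17.png

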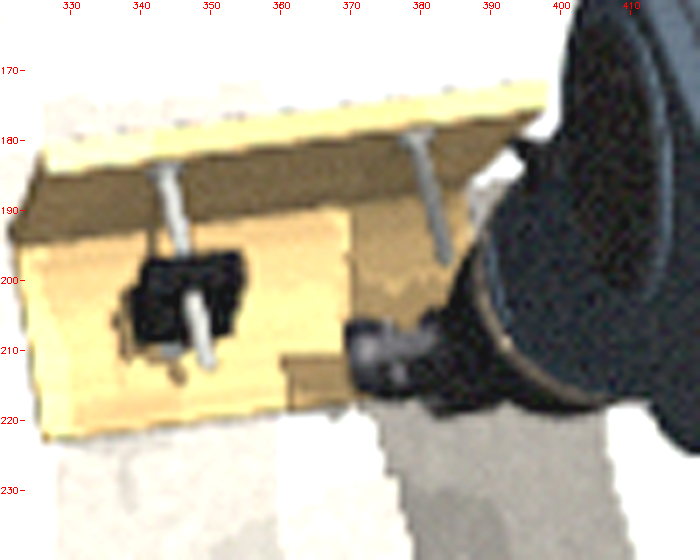

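Side view: the short peg's tip is at (318,154), predicted (317,154). Threading it carefully.

drive_tool([
  [0.0015, 0, -0.006, 0, 0, 0, 0.0],
  [0, 0, -0.008, 0, 0, 0, 0.0],
  [0, 0, -0.008, 0, 0, 0, 0.0],
  [0, 0, -0.008, 0, 0, 0, 0.0],
  [0, 0, -0.006, 0, 0, 0, 0.0],
  [0, 0, -0.006, 0, 0, 0, 0.0],
  [0, 0, -0.006, 0, 0, 0, 0.0],
  [0, 0.001, -0.005, 0, 0, 0, 0.0],
  [0, 0, 0, 0, 0, 0, 0.0],
])

```text
time: 25.27
position: [600.9, -275.0, 147.7]
ee_rot: [-89.9, 0.0, 97.8]
contact_force: [0.5, 0.3, -0.0]
gripper_width: 25.2
```

Run:
```python
from h import *
np.set_printoptions(precision=2,suppress=True)
q,R,s=pose();print(q,s["ee_rot"],s["contact_force"])
c=env.read_camera("wrist");crop(c["image"],180,220,380,370,4,"pics/w18.png")
print(to([615.3,-272.7,143.4]))
```

```text
[ 600.93 -274.96  147.66] [-89.93   0.02  97.83] [ 0.5   0.3  -0.04]
[  0.36   4.18 -15.22]
```

View pics/w18.png

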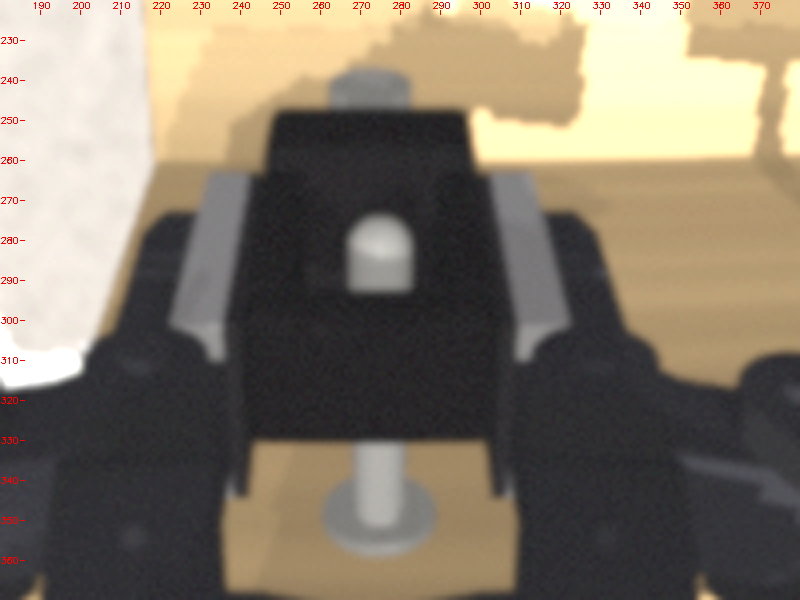

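The peg is inside the window, tip emerging at (275,283). Continuing in with a 1 mm correction, then lowering.

drive_tool([
  [0.001, 0.001, -0.005, 0, 0, 0, 0.0],
  [0, 0.0015, -0.005, 0, 0, 0, 0.0],
  [0, 0.0015, -0.005, 0, 0, 0, 0.0],
  [0, 0, 0, 0, 0, 0, 0.0],
  [0, 0.003, 0, 0, 0, 0, 0.0],
  [0, 0.002, 0, 0, 0, 0, 0.0],
  [0, 0.001, 0, 0, 0, 0, 0.0],
  [0, 0, 0, 0, 0, 0, 0.0],
])

```text
time: 25.98
position: [614.2, -272.6, 137.5]
ee_rot: [-89.9, 0.0, 97.8]
contact_force: [-0.4, 0.9, -0.7]
gripper_width: 25.8
```

drive_tool([
  [0, 0.001, 0, 0, 0, 0, 0.0],
  [0, 0.001, 0, 0, 0, 0, 0.0],
  [0, 0, 0, 0, 0, 0, 0.0],
])

```text
time: 26.23
position: [614.5, -272.5, 135.7]
ee_rot: [-89.9, 0.0, 97.8]
contact_force: [-0.6, 0.2, -0.7]
gripper_width: 25.2
```

drive_tool([
  [0, 0.001, 0, 0, 0, 0, 0.0],
  [0, 0, 0, 0, 0, 0, 0.0],
  [0, 0, 0, 0, 0, 0, 0.0],
])

```text
time: 26.48
position: [614.7, -272.5, 135.1]
ee_rot: [-89.9, 0.1, 97.8]
contact_force: [-0.9, -0.1, 2.7]
gripper_width: 25.4
```

drive_tool([
  [0, 0.0005, 0, 0, 0, 0, 0.03],
  [0, 0, 0, 0, 0, 0, 0.045],
  [0, 0, 0, 0, 0, 0, 0.045],
  [0, 0, 0, 0, 0, 0, 0.045],
  [0, 0, 0, 0, 0, 0, 0.045],
  [0, -0.01, 0, 0, 0, 0, 0.045],
  [0, -0.02, 0, 0, 0, 0, 0.045],
  [0, -0.03, 0, 0, 0, 0, 0.045],
  [0, -0.04, 0, 0, 0, 0, 0.045],
  [0, -0.04, 0, 0, 0, 0, 0.045],
  [0, 0, 0.02, 0, 0, 0, 0.045],
  [0, 0, 0.02, 0, 0, 0, 0.045],
])

```text
time: 27.48
position: [576.8, -276.7, 278.1]
ee_rot: [-90.2, 0.2, 97.9]
contact_force: [-1.0, 0.1, -0.4]
gripper_width: 44.9
```

drive_tool([
  [0, -0.02, 0.03, 0, 0, 0, 0.045],
  [0, -0.02, 0.03, 0, 0, 0, 0.045],
  [0, 0, 0.03, 0, 0, 0, 0.045],
  [0, 0, 0, 0, 0, 0, 0.045],
  [0, 0, 0, 0, 0, 0, 0.045],
  [0, 0, 0, 0, 0, 0, 0.045],
])

```text
time: 27.98
position: [486.5, -289.9, 315.2]
ee_rot: [-90.0, 0.1, 97.8]
contact_force: [0.6, -0.5, -0.3]
gripper_width: 44.9
```

Run:
```python
from h import *
q,R,s=pose();print(q,s["ee_rot"],s["contact_force"])
C=cams();cv2.imwrite("pics/s20f.png",C["side"]["image"][:,:,::-1]);cv2.imwrite("pics/t20f.png",C["top"]["image"][:,:,::-1])
crop(C["side"]["image"],260,110,380,210,6,"pics/s20.png")
c=env.read_camera("wrist");crop(c["image"],100,60,340,220,3,"pics/w20.png");cv2.imwrite("pics/w20f.png",c["image"][:,:,::-1])
```

```text
[ 486.50352933 -289.89856484  315.23671127] [-8.99513934e+01  7.07718831e-02  9.77901535e+01] [ 0.5660627  -0.54850527 -0.29709339]
```

View pics/s20.png

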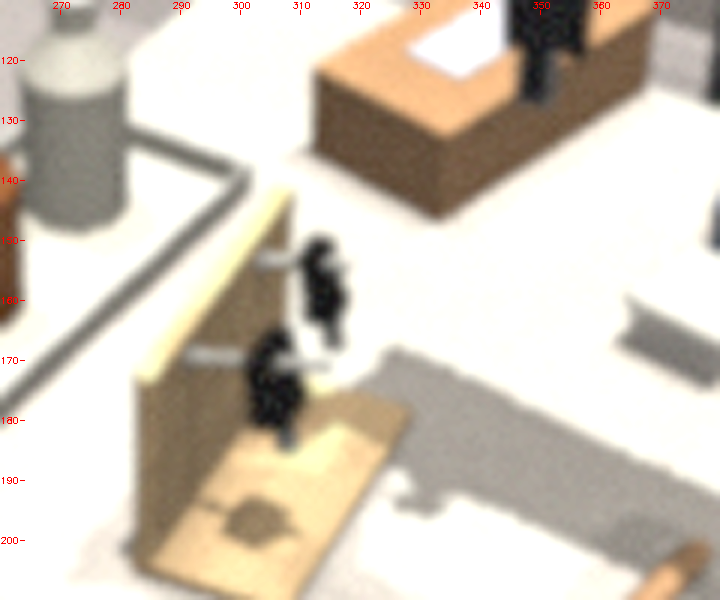

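View pics/w20f.png

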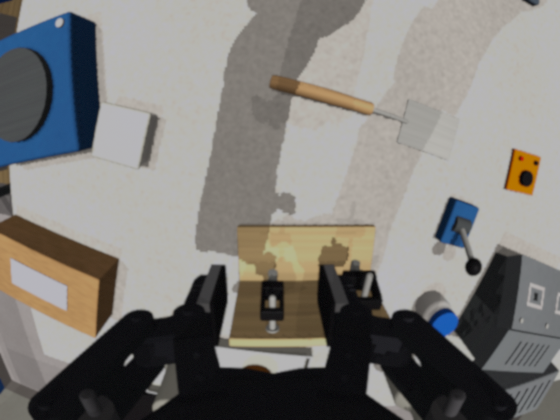

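View pics/t20f.png

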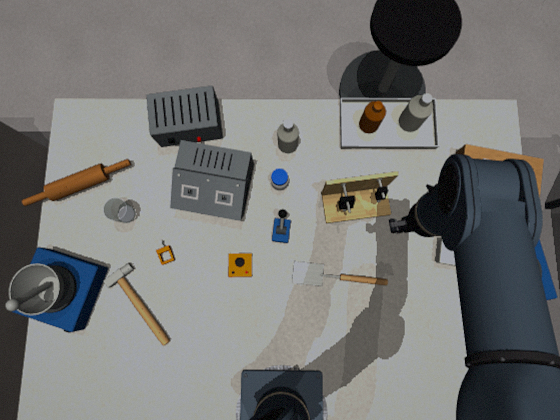

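View pics/s20f.png

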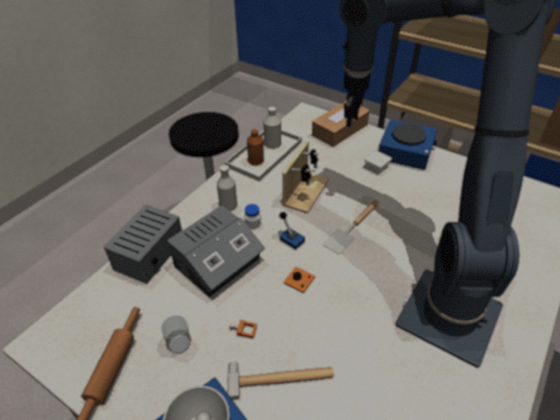

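Both plugs hang: wide on the long peg (side view (304,174)), narrow on the short peg (314,158). Both sockets are empty, the lever leans away, and the bystanders are where they stood. One last check that nothing is drifting, then I hand in.

Run:
```python
from h import *
a=cv2.imread("pics/s20f.png")[:,:,::-1]
C=cams()
b=C["side"]["image"]
print("mean diff rack crop",np.abs(a[130:215,270:335].astype(int)-b[130:215,270:335]).mean())
g0=cv2.imread("pics/s20f.png",0)
print("knob",tri(C,(283,215.5),(282.5,213.5)))
def blobs(im):
    m=(im[140:190,295:325].max(2)<45).astype(np.uint8);n,l,s,c=cv2.connectedComponentsWithStats(m);return [(c[i]+[295,140]).round(1).tolist() for i in range(1,n) if s[i,4]>15]
print(blobs(a),blobs(b)); s=env.sense();print(s["time"],s["qd"].max())
env.hand_in()
```

```text
mean diff rack crop 1.557948717948718
knob (array([ 5.54884057e+02, -2.73329001e-01,  9.07681871e+01]), np.float64(1.1929634453712026))
[[313.1, 157.2], [304.7, 173.8]] [[313.1, 157.3], [304.7, 173.7]]
28.2333 0.31966236790275476
the job is handed in; nothing more can be done
```

The job is done and handed in at 28.2 s, but the hand-in gives no verdict.

**What I did:**
- **Switch:** with both plugs still in, I pushed it over to its end stop. The push force rose to about 12 N there.
- **Plugs:** I pulled each one straight out along the panel normal. The wide plug hangs on the long peg and the narrow plug on the short peg.

**Last checks:**
- **Lever:** the knob measured (555, 0, 91) mm, against about (553.5, 0, 92) expected for fully off.
- **Sockets and plugs:** both sockets are empty. Both plugs held still between the last two side pictures, to within 0.1 pixel.
- **Arm and bench:** the gripper is well clear of everything. The other things on the bench looked unmoved by eye in the final side, top and wrist pictures.

Position estimates from the top, side and wrist cameras disagreed by 1–4 mm in places, most on the sockets and pegs. I used values in between and nudged a few of the approaches. No checks failed.

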